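# Clamp the control enclosure and hold its cover open

## Robot

A 6-joint arm with a two-finger parallel gripper is mounted at the origin on the work surface. World frame = base frame: x ahead of the robot, y to its left, z up, the work surface at z = 0. Lengths are in m, angles in rad, forces in N, time in s.
With the tool pointing down it reaches from about 0.325 to 0.925 m from the base axis. Payload 3.1 kg.
Tool frame: the origin (TCP) lies on the centre line of the jaws, within the pads' length; the fingertips stand 17 mm ahead of it and the grasp point (between the pads) lies 2 mm behind it; z points along the fingers, x is the direction in which the jaws open and shut, and the axes are right-handed (so a half turn about z gives the same grasp; the last joint's range is limited). The gripper opens to 85 mm and grips with 20 to 120 N. Pads are 22 mm wide; open, the fingers measure 114 mm over their backs; the gripper's body (76 mm by 85 mm) begins 54 mm behind the grasp point. The pads swing forward as they close: fully open they stand 13 mm farther back than shut.
Start: joints at [-1.265, 0.217, 1.613, -0, 1.311, -0.112], TCP at [0.254, -0.571, 0.227] pointing down, gripper open.
Joint ranges: [-2.75, 2.75], [-0.78, 2.1], [0.31, 2.55], [-1.13, 4.27], [0.13, 2.63], [-2.58, 2.58]. Speed limits (rad/s): [2.79, 2.79, 3.14, 3.14, 3.14, 3.14].

## Interface

Orientations are given as a rotation vector (axis times angle).
In Python, from cell import bot gives the robot as it stands.
- The arm moves only by the tool play_rows, never from a script. Its argument "commands" is a list of rows, each an object with "delta_pos": the shift along the tool's x, y, z in cm, a list of three; "twist": the turn, a rotation vector about the tool's x, y, z in rad, a list of three. In form: [{"delta_pos": [tx, ty, tz], "twist": [rx, ry, rz]}, ...]. A call has 1 to 20 rows; each row is the pose to reach, as a shift and turn from the pose commanded when the call began, along the tool's axes at that moment; what a row does not reach only later rows make up. A row lasts 1/12 s, in which the tool goes at most 41.7 mm and 7.16 degrees, less where a joint would pass 70% of its speed; a pose out of reach is approached as far as the arm can. A call with a gripper value outside its range is refused whole. "gripper" is the closure, from -1 (fully open) to 1 (shut), set as the call begins (left out, the last holds). The fingers move at their own pace and stop on an object; "newtons" is the grip in N (left out, the last holds). Time passes only in rows, so rows that repeat a pose let the fingers close. It gives the time, the measured TCP pose, the force and the opening at its end, in the units of the state.
- bot.observe(): the state, without advancing time (a new reading comes with each control period).
- bot.camera(name): name is "scene" or "top" or "wrist"; returns a dict with "img" (480x640x3 uint8, red, green, blue), "range_z" (480x640 float32, m along the optical axis (not along the pixel's ray), 0 where there is no reading), "fx", "fy", "cx", "cy" (pixels), "dist_coeffs" ([k1, k2, p1, p2, k3] as OpenCV has them; the pictures are not rectified), "T" (4x4, takes a point from camera to world coordinates). Camera axes: x right, y down, z forward; pixel columns grow to the right and rows downward; lengths in m; the calibration is good to about 2 mm. A picture is of the moment at which its call begins.
- bot.close_job(): hands the job in, once; it reports no verdict.
The state is a dict: "time_s": time; "joint_positions": joint angles; "qd": joint speeds; "joint_efforts": joint torques, N m; "tool_pos": TCP position; "eef_rot": TCP orientation; "ft_force": force on the tool from outside, world axes, zero at the start; "ft_torque": the same for the moment, N m; "grip_width": finger opening in m.
Only numpy, scipy, OpenCV 4.12 (cv2) and the standard library are available. Lean on these libraries where they do the work, as an engineer would, in place of code of your own. Each camera call takes 0.05 s, during which the arm holds its last target.

## Task

Clamp the control enclosure down on the fixture table: press the cam clamp's lever down until it snaps home and stays down by itself. Then lift the enclosure's hinged cover and hold it open at 60 degrees from closed, so that I can screw the door stay in place; leave the clamp locked, do not shift the enclosure, and leave the loose things around it where they are. Finish while still holding the cover at that angle with the fingers: do not let go.

Things in the scene. Friction and masses are not known exactly. Their poses are not given: they have to be found in the camera images.
- enclosure: light-grey steel control enclosure, loose (about 3.2 kg with cover), lying on its back: box 190 (x) x 250 (y) x 100 mm high; along both y sides a mounting flange 4 mm thick, 45 mm wide lies on the table. Origin: centre of the underside; z up; +x points away from the robot, from the cover's free edge to its hinge edge. Three cable glands stand out 24 mm from the -y side, 55 mm up.
- cover (a joint): hinge of the enclosure's cover, rad: 0 closed, 1.047 is 60 degrees open, stop at 1.9. The cover is a 200 x 256 x 3 mm sheet with a 14 mm rim turned down, its top 103.5 mm above the table when closed; 0.45 to 0.8 kg. The latch is already undone. The hinge is nearly free: let go short of upright, the cover falls shut.
- cover_knob (a point): point to hold on the black wing knob: centre of its blade, 27 mm above the cover's top (130.5 mm above the table when closed), 165 mm from the hinge line, 34 mm in from the free edge. The upright blade is 34 mm long (enclosure's x), 11 mm thick (its y) and tops out 11 mm above this point; below it a foot 34 mm across, 8 mm high. Pinched by its flat faces it can turn as the cover swings.
- cover_hinge (a point): point on the hinge line, middle of the cover's far edge, 100 mm above the table when the enclosure stands on it; y axis along the hinge line. The cover opens by swinging its near edge up and away from the robot.
- clamp: cam-lever hold-down clamp bolted to the table beside the enclosure's +y flange: steel base 72 x 50 mm with two 60 mm posts, between them a fork on springs that reaches over the flange and carries the lever. Origin: centre of the base's underside; z up; y axis points away from the enclosure (within 4 degrees of the enclosure's y). Home, its cam presses on the flange with about 25 N.
- clamp_lever (a joint): clamp lever, rad: 0 open (its grip rises 76 degrees), grows as pressed down and outward (+y); home at 1.20 (rises 7 degrees). Pivot line parallel to the clamp's x, at its y = -45 mm, 21 mm above the table (lifts up to 5 mm under load). Needs up to 8 N at the grip; springs back up if let go before the cam's corner has passed at 0.77, then snaps home onto the cam's flat; 5 N up undoes it.
- lever_grip (a point): point on the upper face of the lever's grey rubber grip; with the lever home it lies 105 mm out (+y) from the pivot line and 39 mm above it, and it swings about that line. The grip is 22 mm wide, 16 mm thick, 88 mm long; its end is 25 mm beyond this point. Open, this point stands 133 mm above the table and the upper face looks to the enclosure.
- parts_bin: bystander: open yellow plastic bin 160 x 100 x 70 mm with screws, loose; origin at the centre of its underside
- screwdriver: bystander: screwdriver with a wooden handle lying on the table, loose
- door_stay: bystander: slotted steel strip 170 x 20 x 4 mm with a small upright tab, loose; the door stay to be fitted later; origin at the centre of its underside
Not all that is in view belongs to the job. What is meant by the clamp is not purple, and is the larger of those in its own colour.

How it is judged:
By the outcome, as a careful person would: the job done as asked, in the order asked, and still so for the second after the job is handed in, while the arm keeps its last pose, push and grip.
It also fails if it takes over 51 s, if anything falls off the work surface, if the arm or the gripper's body presses on something with over 40 N, if the wrist force passes 120 N, or if a joint passes its speed limit or range.

## Working session

There is one attempt and no reset: what is moved stays moved. The work goes in short steps, Python scripts to look and compute and a tool call to move; the robot and the scene stay as the last step left them, time stands still between calls to the robot, and variables do not carry over. Pictures are saved under pics/ and viewed, and the job is handed in when it is done.

Besides the shell and the picture viewer there is one more tool, called after "Request:" in YAML: its name, and indented under it one key for each argument. play_rows: Moves the arm, as the interface text tells. Its arguments: {"type":"object","properties":{"commands":{"type":"array","items":{"type":"object","properties":{"delta_pos":{"type":"array","items":{"type":"number"}},"twist":{"type":"array","items":{"type":"number"}}}}},"gripper":{"type":"number"},"newtons":{"type":"number"}},"required":["commands"]}

```bash
ls; mkdir -p pics
python3 - <<'E'
from cell import bot
import cv2,numpy as np,pickle
print(bot.observe())
d={}
for n in("scene","top","wrist"):
    c=bot.camera(n); d[n]=c
    cv2.imwrite(f"pics/{n}0.png",c["img"][:,:,::-1])
    print(n,c["fx"],c["fy"],c["cx"],c["cy"],c["dist_coeffs"],c["T"])
pickle.dump(d,open("c0.pkl","wb"))
E
```

```text
pics
{'time_s': 0.0, 'joint_positions': array([-1.26521637e+00,  2.17774522e-01,  1.61495832e+00,  6.04370904e-06,
        1.31129118e+00, -1.12201716e-01]), 'qd': array([ 0.00024727, -0.00123843, -0.00031611,  0.0012683 ,  0.00024134,
        0.00019317]), 'joint_efforts': array([ 2.15587625e-04, -3.96839976e+01, -3.03853190e+01, -2.83164482e-04,
        9.77809686e-03, -3.36757342e-07]), 'tool_pos': array([ 0.25335117, -0.5704317 ,  0.22574302]), 'eef_rot': array([-2.63252035,  1.7116359 ,  0.00294138]), 'ft_force': array([ 0.3758031 ,  0.66338195, -0.40043002]), 'ft_torque': array([-0.00207257, -0.01233426, -0.06237741]), 'grip_width': 0.0858229575313135}
scene 553.7165379068442 553.7165379068442 306.49427582892133 237.71098745390128 [-0.12421484  0.          0.          0.          0.        ] [[ 0.63723376  0.46659112 -0.61337253  1.50386254]
 [ 0.77038787 -0.40721786  0.49058755 -0.8461092 ]
 [-0.02087246 -0.7851537  -0.61894911  1.01217752]
 [ 0.          0.          0.          1.        ]]
top 541.938759715961 541.938759715961 323.520117678488 230.7598777569927 [-0.11235115  0.          0.          0.          0.        ] [[ 3.41505419e-03 -9.90051886e-01  1.40661294e-01  4.50748132e-01]
 [-9.99993804e-01 -3.50126079e-03 -3.65394174e-04 -1.48790045e-01]
 [ 8.54251064e-04 -1.40659174e-01 -9.90057709e-01  1.27614011e+00]
 [ 0.00000000e+00  0.00000000e+00  0.00000000e+00  1.00000000e+00]]
wrist 419.68169966307954 419.68169966307954 310.22888090426585 237.49267430188172 [-0.08177883  0.          0.          0.          0.        ] [[ 0.40470233 -0.87240323 -0.27409604  0.32255997]
 [-0.91444269 -0.38715894 -0.11790894 -0.53971816]
 [-0.00325459  0.29836314 -0.95444688  0.37284838]
 [ 0.          0.          0.          1.        ]]
```

View pics/scene0.png

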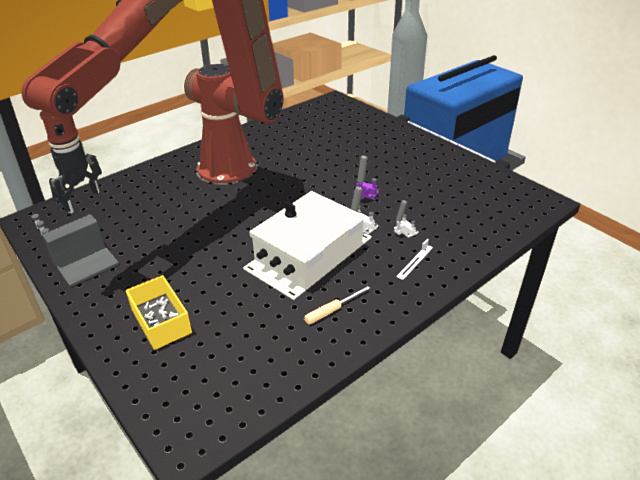

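View pics/top0.png

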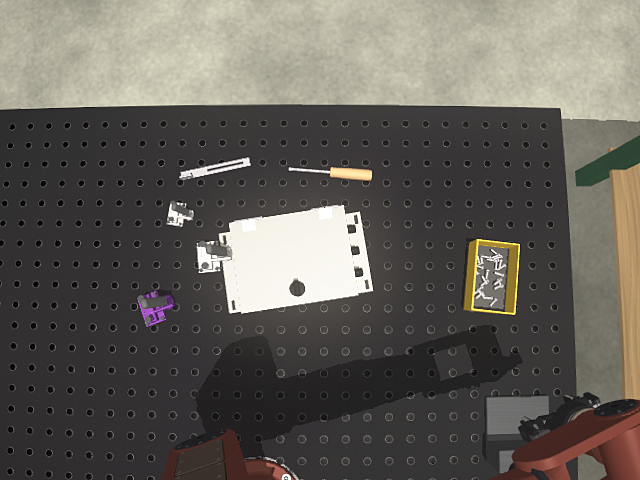

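```bash
cat > h.py <<'E'
import numpy as np,cv2,pickle
def K(c): return np.array([[c["fx"],0,c["cx"]],[0,c["fy"],c["cy"]],[0,0,1.]])
def rays(c,uv):
    uv=np.asarray(uv,float).reshape(-1,1,2)
    p=cv2.undistortPoints(uv,K(c),np.array(c["dist_coeffs"])).reshape(-1,2)
    return np.c_[p,np.ones(len(p))]
def plane(c,uv,z):
    r=rays(c,uv)@c["T"][:3,:3].T; o=c["T"][:3,3]
    return o+r*((z-o[2])/r[:,2])[:,None]
def cloud(c):
    v,u=np.mgrid[0:480,0:640]
    r=rays(c,np.c_[u.ravel(),v.ravel()])*c["range_z"].reshape(-1,1)
    P=r@c["T"][:3,:3].T+c["T"][:3,3]
    P[c["range_z"].ravel()==0]=np.nan
    return P.reshape(480,640,3)
def proj(c,P):
    Ti=np.linalg.inv(c["T"]); 
    return cv2.projectPoints(np.asarray(P,float).reshape(-1,3),cv2.Rodrigues(Ti[:3,:3])[0],Ti[:3,3],K(c),np.array(c["dist_coeffs"]))[0].reshape(-1,2)
E
python3 - <<'E'
from h import *
d=pickle.load(open("c0.pkl","rb"))
t=d["top"]["img"][:,:,::-1]; s=d["scene"]["img"][:,:,::-1]
a=cv2.resize(t[190:340,120:320],None,fx=4,fy=4,interpolation=cv2.INTER_CUBIC)
cv2.imwrite("pics/tc.png",a)
cv2.imwrite("pics/sc.png",cv2.resize(s[140:300,240:440],None,fx=3.7,fy=3.7,interpolation=cv2.INTER_CUBIC))
for n in("top","scene"):
    c=d[n];P=cloud(c)
    print(n,"table z",np.nanmedian(P[:,:,2][(abs(P[:,:,2])<.03)]))
    m=(abs(P[:,:,2]-.1035)<.008)&(c["img"].min(2)>150)&(P[:,:,0]>.3)
    m=cv2.morphologyEx(m.astype(np.uint8),cv2.MORPH_OPEN,np.ones((5,5)))
    k,l,st,_=cv2.connectedComponentsWithStats(m); i=1+st[1:,4].argmax(); m=l==i
    q=P[m]; print("cover",m.sum(),np.median(q,0), cv2.minAreaRect((q[:,:2]*1000).astype(np.float32)))
    # rays
    ct=max(cv2.findContours(m.astype(np.uint8),0,1)[0],key=cv2.contourArea)
    w=plane(c,ct[:,0,:],.1035); print("ray rect",cv2.minAreaRect((w[:,:2]*1000).astype(np.float32)))
    kn=(P[:,:,2]>.115)&(P[:,:,2]<.16)&(c["img"].max(2)<70)&(abs(P[:,:,0]-.45)<.25)&(abs(P[:,:,1])<.3)
    k,l,st,ce=cv2.connectedComponentsWithStats(kn.astype(np.uint8))
    for i in range(1,k):
        if st[i,4]>10: print("knob",ce[i],st[i],np.median(P[l==i],0),P[l==i].max(0),P[l==i].min(0))
E
```

```text
top table z 1.4745126066140202e-05
cover 10540 [ 0.55747899 -0.07981844  0.10340966] ((558.4896240234375, -81.14895629882812), (202.92845153808594, 257.5791320800781), 9.19887638092041)
ray rect ((558.3345947265625, -81.46841430664062), (202.5309295654297, 256.83380126953125), 9.198143005371094)
scene table z 0.00017193394938308515
cover 4063 [ 0.56902273 -0.09600135  0.10386712] ((558.4533081054688, -82.65861511230469), (207.71005249023438, 264.2554016113281), 9.2252836227417)
ray rect ((560.6661376953125, -85.5478515625), (207.87310791015625, 264.9666442871094), 9.129652976989746)
knob [289.45555556 207.14444444] [285 201  10  13  90] [ 0.49401662 -0.09640358  0.13067002] [ 0.51282363 -0.08820937  0.14444725] [ 0.47460263 -0.1024798   0.11500916]
```

View pics/tc.png

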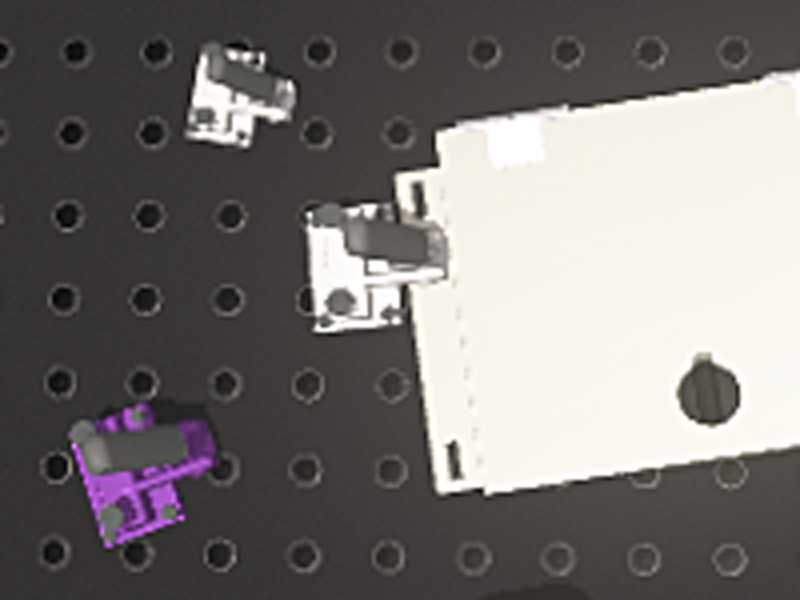

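View pics/sc.png

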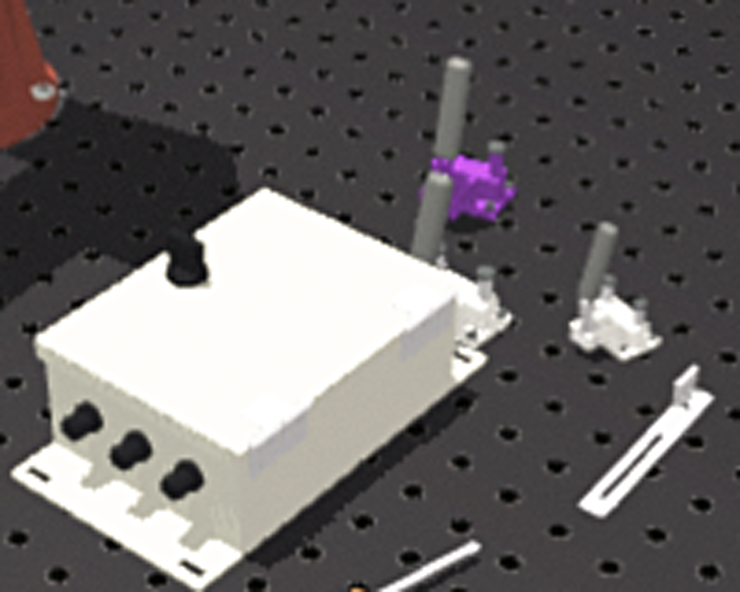

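Run:
```python
from h import *
d=pickle.load(open("c0.pkl","rb"))
for n,(u0,u1,v0,v1) in {"top":(190,240,235,275),"scene":(345,382,180,240)}.items():
    c=d[n];P=cloud(c);I=c["img"].astype(int)
    S=np.zeros((480,640),bool);S[v0:v1,u0:u1]=1
    g=S&(I.max(2)<150)&(I.min(2)>70)&(np.ptp(I,axis=2)<25)&(P[:,:,2]>.05)
    q=P[g];print(n,"grey",len(q))
    for z in np.arange(.05,.17,.01):
        b=q[abs(q[:,2]-z)<.005]
        if len(b):print(round(z,3),len(b),np.median(b,0).round(4),b.min(0).round(3),b.max(0).round(3))
    b=S&(I.min(2)>150)&(P[:,:,2]<.09)
    for z in (0.006,.012,.018,.025,.04,.06):
        q=P[b&(abs(P[:,:,2]-z)<.004)]
        if len(q):print("wh",z,len(q),np.median(q,0).round(4),q.min(0).round(3),q.max(0).round(3))
c=d["top"];I=c["img"].astype(int)
m=np.zeros((480,640),np.uint8);m[272:305,280:315]=(I[272:305,280:315].max(2)<130)
ct=max(cv2.findContours(m,0,1)[0],key=cv2.contourArea);print("foot circle",cv2.minEnclosingCircle(ct))
cc=cv2.minEnclosingCircle(ct)
for z in(.1075,.1115):print(plane(c,[cc[0]],z))
cv2.imwrite("pics/kn.png",cv2.resize(c["img"][268:310,275:320,::-1],None,fx=12,fy=12,interpolation=cv2.INTER_NEAREST))
cv2.imwrite("pics/cl.png",cv2.resize(c["img"][230:290,180:250,::-1],None,fx=9,fy=9,interpolation=cv2.INTER_NEAREST))
P=cloud(c);q=P[272:305,280:315].reshape(-1,3)
for z in (.11,.142):
    b=q[abs(q[:,2]-z)<.004]; print(z,len(b),b.mean(0),b.min(0),b.max(0))
    if len(b)>4: print(cv2.minAreaRect((b[:,:2]*1000).astype(np.float32)))
```

```text
top grey 269
0.05 4 [0.5905 0.1202 0.0546] [0.538 0.117 0.05 ] [0.593 0.128 0.055]
0.06 64 [0.5605 0.1225 0.0604] [0.537 0.069 0.055] [0.599 0.132 0.065]
0.07 4 [0.5742 0.0678 0.0707] [0.564 0.067 0.065] [0.578 0.076 0.073]
0.08 14 [0.5755 0.0686 0.0805] [0.565 0.067 0.077] [0.585 0.074 0.083]
0.09 19 [0.5735 0.0707 0.0893] [0.564 0.068 0.085] [0.583 0.074 0.094]
0.1 23 [0.5723 0.0739 0.1003] [0.563 0.071 0.095] [0.585 0.081 0.105]
0.11 19 [0.5715 0.0756 0.1105] [0.562 0.074 0.105] [0.582 0.081 0.114]
0.12 16 [0.5725 0.0779 0.1193] [0.563 0.076 0.116] [0.583 0.081 0.124]
0.13 15 [0.5735 0.0794 0.1302] [0.564 0.078 0.127] [0.582 0.082 0.135]
0.14 22 [0.5721 0.0818 0.1396] [0.562 0.078 0.135] [0.583 0.089 0.144]
0.15 56 [0.5722 0.0883 0.1515] [0.562 0.081 0.146] [0.582 0.097 0.155]
0.16 13 [0.5727 0.0896 0.1563] [0.564 0.085 0.155] [0.581 0.094 0.158]
wh 0.006 338 [0.5556 0.0887 0.0057] [0.528 0.061 0.002] [0.621 0.15  0.01 ]
wh 0.012 116 [0.5575 0.1338 0.0099] [0.528 0.057 0.008] [0.615 0.15  0.016]
wh 0.018 22 [0.5677 0.1087 0.0174] [0.534 0.069 0.014] [0.599 0.144 0.022]
wh 0.025 48
[... 1351 characters left out ...]
.037] [0.638 0.128 0.044]
wh 0.06 28 [0.6362 0.0247 0.0602] [ 0.554 -0.008  0.057] [0.643 0.117 0.064]
foot circle ((296.868408203125, 287.5526428222656), 8.079085350036621)
[[ 0.49329379 -0.09236241  0.1075    ]]
[[ 0.49314817 -0.09255554  0.1115    ]]
0.11 210 [ 0.49290069 -0.09172265  0.10879393] [ 0.45797346 -0.12927464  0.10600513] [ 0.52684335 -0.05576737  0.11373521]
((492.5088806152344, -92.61064147949219), (68.73027038574219, 73.25263977050781), 0.3890593349933624)
0.142 70 [ 0.49193713 -0.09262838  0.14134331] [ 0.47654293 -0.09863701  0.13810217] [ 0.50792321 -0.08569935  0.14532121]
((492.1351623535156, -92.4073486328125), (32.60712432861328, 10.4208402633667), 8.337257385253906)
```

View pics/kn.png

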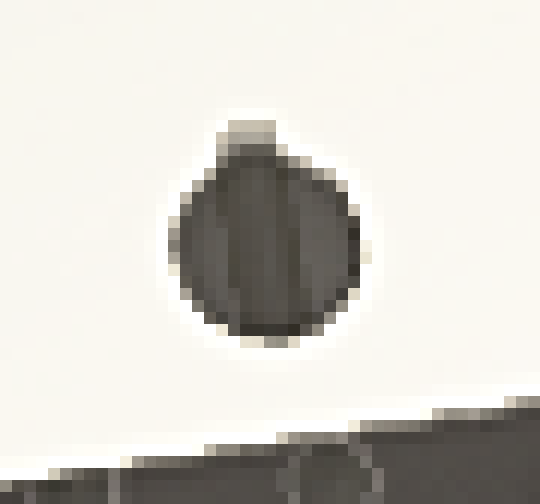

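View pics/cl.png

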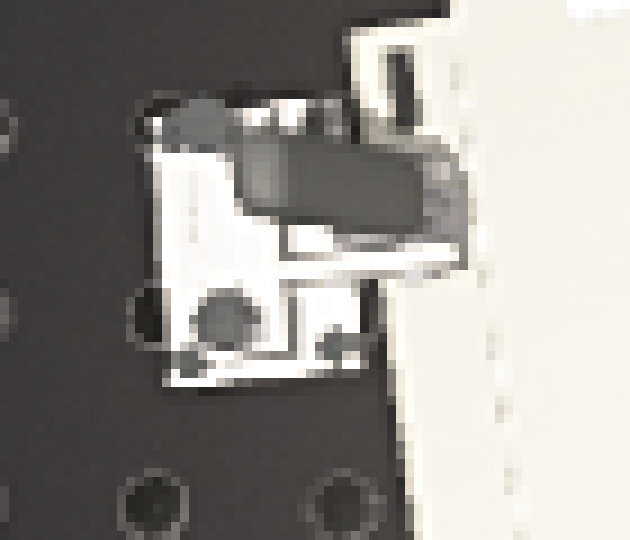

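```bash
cat >> h.py <<'E'
from scipy.spatial.transform import Rotation as Ro
def rel(s,p,R):
    R0=Ro.from_rotvec(s["eef_rot"]).as_matrix()
    return (R0.T@(np.asarray(p)-s["tool_pos"])*100).round(2).tolist(), Ro.from_matrix(R0.T@R).as_rotvec().round(3).tolist()
yaw_c=np.radians(5.5); xc=np.array([np.cos(yaw_c),np.sin(yaw_c),0]); yc=np.array([-np.sin(yaw_c),np.cos(yaw_c),0]); zz=np.array([0,0,1.])
piv=np.array([.573,.078,.021])
def Rpush(t,sg=1):
    t=np.radians(t); d=-np.cos(t)*zz+np.sin(t)*yc; x=xc*sg; return np.c_[x,np.cross(d,x),d]
def tip_push(th,off=.006):
    a=np.radians(89.1)-th; e=np.radians(76)-th  # face elevation
    P=piv+.112*(np.cos(a)*yc+np.sin(a)*zz); n=np.sin(e)*yc-np.cos(e)*zz
    return P-off*n
E
python3 - <<'E'
from cell import bot
from h import *
s=bot.observe(); R0=Ro.from_rotvec(s["eef_rot"]).as_matrix(); print(R0.round(3))
for sg in(1,-1):
    R=Rpush(35,sg); p=tip_push(0,.030)-.017*R[:,2]; print(sg,p,rel(s,p+[0,0,.0],R), rel(s,p+[0,0,.1],R))
E
```

```text
[[ 0.406 -0.914 -0.001]
 [-0.914 -0.406  0.002]
 [-0.002 -0.    -1.   ]]
1 [0.57655592 0.04107035 0.15416942] ([-42.78, -54.35, 7.28], [0.527, -0.379, -1.208]) ([-42.8, -54.35, -2.72], [0.527, -0.379, -1.208])
-1 [0.57655592 0.04107035 0.15416942] ([-42.78, -54.35, 7.28], [-0.413, -0.574, 1.826]) ([-42.8, -54.35, -2.72], [-0.413, -0.574, 1.826])
```

Request:
play_rows:
  commands:
    - {"delta_pos": [-42.8, -54.35, -2.7], "twist": [0.527, -0.379, -1.208]}
    - {"delta_pos": [-42.8, -54.35, -2.7], "twist": [0.527, -0.379, -1.208]}
    - {"delta_pos": [-42.8, -54.35, -2.7], "twist": [0.527, -0.379, -1.208]}
    - {"delta_pos": [-42.8, -54.35, -2.7], "twist": [0.527, -0.379, -1.208]}
    - {"delta_pos": [-42.8, -54.35, -2.7], "twist": [0.527, -0.379, -1.208]}
    - {"delta_pos": [-42.8, -54.35, -2.7], "twist": [0.527, -0.379, -1.208]}
    - {"delta_pos": [-42.8, -54.35, -2.7], "twist": [0.527, -0.379, -1.208]}
    - {"delta_pos": [-42.8, -54.35, -2.7], "twist": [0.527, -0.379, -1.208]}
    - {"delta_pos": [-42.8, -54.35, -2.7], "twist": [0.527, -0.379, -1.208]}
    - {"delta_pos": [-42.8, -54.35, -2.7], "twist": [0.527, -0.379, -1.208]}
    - {"delta_pos": [-42.8, -54.35, -2.7], "twist": [0.527, -0.379, -1.208]}
    - {"delta_pos": [-42.8, -54.35, -2.7], "twist": [0.527, -0.379, -1.208]}
    - {"delta_pos": [-42.8, -54.35, -2.7], "twist": [0.527, -0.379, -1.208]}
    - {"delta_pos": [-42.8, -54.35, -2.7], "twist": [0.527, -0.379, -1.208]}
    - {"delta_pos": [-42.8, -54.35, -2.7], "twist": [0.527, -0.379, -1.208]}
    - {"delta_pos": [-42.8, -54.35, -2.7], "twist": [0.527, -0.379, -1.208]}
    - {"delta_pos": [-42.8, -54.35, -2.7], "twist": [0.527, -0.379, -1.208]}
    - {"delta_pos": [-42.8, -54.35, -2.7], "twist": [0.527, -0.379, -1.208]}
    - {"delta_pos": [-42.8, -54.35, -2.7], "twist": [0.527, -0.379, -1.208]}
    - {"delta_pos": [-42.8, -54.35, -2.7], "twist": [0.527, -0.379, -1.208]}
  gripper: 1
  newtons: 40

```text
time_s: 1.82
tool_pos: [0.5762, 0.0401, 0.2535]
eef_rot: [-2.531, -0.121, 0.039]
ft_force: [-0.3, -0.0, 0.1]
grip_width: 0.0002
```

Run:
```python
from cell import bot
from h import *
s=bot.observe(); print(s); 
c=bot.camera("wrist"); cv2.imwrite("pics/w1.png",c["img"][:,:,::-1]); pickle.dump(c,open("w1.pkl","wb"))
P=cloud(c); 
R=Rpush(35); p=tip_push(0,.030)-.017*R[:,2]; print(rel(s,p,R))
```

```text
{'time_s': 1.8167, 'joint_positions': array([-0.33978368,  0.20784663,  1.68008494,  0.54452772,  1.54459024,
       -0.5320411 ]), 'qd': array([-0.02631468, -0.00419599,  0.00389296,  0.00240041,  0.00058106,
        0.00151136]), 'joint_efforts': array([ 8.40181522e-01, -3.77692616e+01, -2.89415431e+01,  1.87720254e+00,
        1.07847210e+00,  5.46470728e-04]), 'tool_pos': array([0.5762102 , 0.04010802, 0.25354135]), 'eef_rot': array([-2.53081357, -0.12147616,  0.03898692]), 'ft_force': array([-0.3063201 , -0.02936118,  0.14792585]), 'ft_torque': array([-0.27252906,  0.004218  , -0.02737042]), 'grip_width': 0.0001776106460531249}
([0.05, 5.6, 8.21], [0.003, 0.001, -0.0])
```

View pics/w1.png

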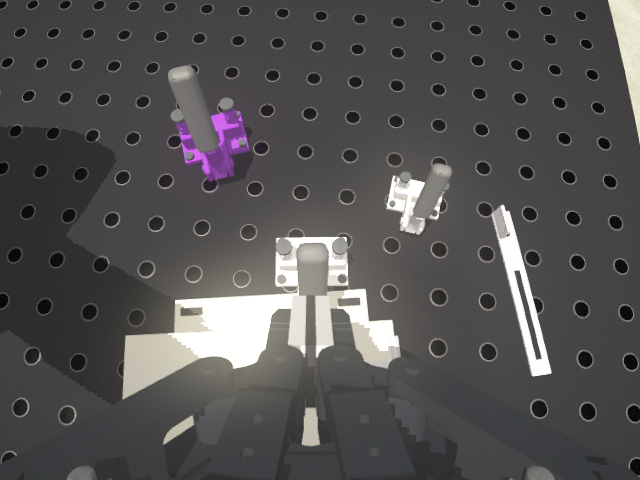

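The wrist view shows the silver clamp's grip at (313,265), in line with the shut fingers at (310,320). The purple and small silver ones are at (205,120) and (425,200). Next I move down beside the lever.

Request:
play_rows:
  commands:
    - {"delta_pos": [0.05, 2.0, 2.8], "twist": [0, 0, 0]}
    - {"delta_pos": [0.05, 4.0, 5.6], "twist": [0, 0, 0]}
    - {"delta_pos": [0.05, 5.6, 8.2], "twist": [0, 0, 0]}
    - {"delta_pos": [0.05, 5.6, 8.2], "twist": [0, 0, 0]}
    - {"delta_pos": [0.05, 5.6, 8.2], "twist": [0, 0, 0]}

```text
time_s: 2.28
tool_pos: [0.5754, 0.0408, 0.1532]
eef_rot: [-2.528, -0.117, 0.043]
ft_force: [0.0, 0.0, 1.4]
grip_width: -0.0001
```

Run:
```python
from cell import bot
from h import *
s=bot.observe(); print(s["tool_pos"],s["ft_force"])
c=bot.camera("wrist"); cv2.imwrite("pics/w2.png",c["img"][:,:,::-1])
c=bot.camera("scene"); cv2.imwrite("pics/s2.png",cv2.resize(c["img"][120:300,260:440,::-1],None,fx=3.3,fy=3.3))
for th in np.arange(0,1.21,.1):
    R=Rpush(35); p=tip_push(th)-.017*R[:,2]; print(round(th,1),p.round(4),rel(s,p,R))
```

```text
[0.57536389 0.04082709 0.15319054] [0.02334755 0.04604657 1.37325041]
0.0 [0.5743 0.0643 0.1484] ([0.12, -1.64, 1.74], [-0.001, 0.002, -0.004])
0.1 [0.5732 0.0755 0.1482] ([0.12, -2.56, 2.4], [-0.001, 0.002, -0.004])
0.2 [0.5722 0.0868 0.1469] ([0.11, -3.41, 3.16], [-0.001, 0.002, -0.004])
0.3 [0.5711 0.0978 0.1445] ([0.11, -4.18, 3.99], [-0.001, 0.002, -0.004])
0.4 [0.5701 0.1085 0.141 ] ([0.11, -4.86, 4.9], [-0.001, 0.002, -0.004])
0.5 [0.5691 0.1189 0.1364] ([0.11, -5.45, 5.87], [-0.001, 0.002, -0.004])
0.6 [0.5681 0.1287 0.1308] ([0.11, -5.94, 6.89], [-0.001, 0.002, -0.004])
0.7 [0.5672 0.1379 0.1243] ([0.11, -6.32, 7.96], [-0.001, 0.002, -0.004])
0.8 [0.5664 0.1465 0.1169] ([0.11, -6.6, 9.06], [-0.001, 0.002, -0.004])
0.9 [0.5657 0.1542 0.1086] ([0.12, -6.76, 10.18], [-0.001, 0.002, -0.004])
1.0 [0.565  0.1611 0.0996] ([0.12, -6.81, 11.32], [-0.001, 0.002, -0.004])
1.1 [0.5644 0.1671 0.09  ] ([0.12, -6.75, 12.45], [-0.001, 0.002, -0.004])
1.2 [0.5639 0.1721 0.0798] ([0.12, -6.57, 13.57], [-0.001, 0.002, -0.004])
```

View pics/s2.png

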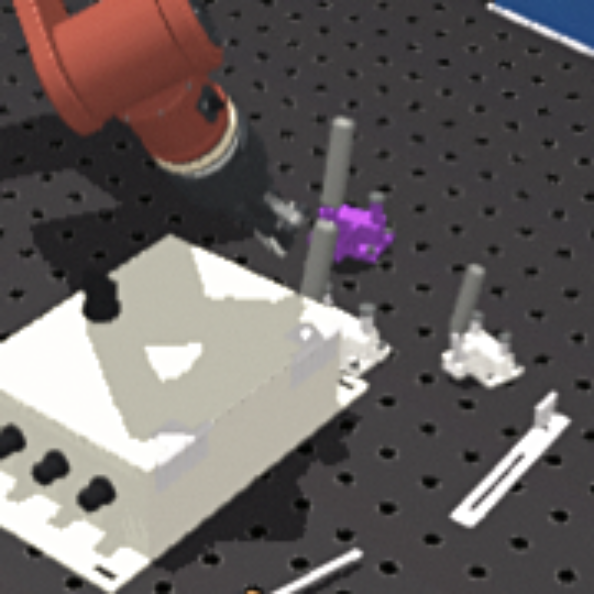

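Request:
play_rows:
  commands:
    - {"delta_pos": [0.1, -0.8, 0.9], "twist": [0, 0, 0]}
    - {"delta_pos": [0.1, -1.64, 1.74], "twist": [0, 0, 0]}
    - {"delta_pos": [0.1, -2.1, 2.07], "twist": [0, 0, 0]}
    - {"delta_pos": [0.1, -2.56, 2.4], "twist": [0, 0, 0]}
    - {"delta_pos": [0.1, -3.0, 2.8], "twist": [0, 0, 0]}
    - {"delta_pos": [0.1, -3.41, 3.16], "twist": [0, 0, 0]}
    - {"delta_pos": [0.1, -3.41, 3.16], "twist": [0, 0, 0]}

```text
time_s: 2.97
tool_pos: [0.5737, 0.0887, 0.1489]
eef_rot: [-2.53, -0.123, 0.037]
ft_force: [0.2, -1.2, 1.2]
grip_width: -0.0005
```

Run:
```python
from cell import bot
from h import *
s=bot.observe(); print(s["tool_pos"],s["ft_force"])
c=bot.camera("scene"); cv2.imwrite("pics/s3.png",cv2.resize(c["img"][120:300,260:440,::-1],None,fx=3.3,fy=3.3))
for th in np.arange(.2,1.21,.1):
    R=Rpush(35); p=tip_push(th)-.017*R[:,2]; print(round(th,1),p.round(4),rel(s,p,R))
```

```text
[0.57373482 0.08871729 0.14890409] [ 0.15187465 -1.20981058  1.21956227]
0.2 [0.5722 0.0868 0.1469] ([-0.18, 0.26, 0.06], [0.001, -0.001, 0.001])
0.3 [0.5711 0.0978 0.1445] ([-0.18, -0.51, 0.89], [0.001, -0.001, 0.001])
0.4 [0.5701 0.1085 0.141 ] ([-0.18, -1.19, 1.8], [0.001, -0.001, 0.001])
0.5 [0.5691 0.1189 0.1364] ([-0.17, -1.78, 2.77], [0.001, -0.001, 0.001])
0.6 [0.5681 0.1287 0.1308] ([-0.17, -2.27, 3.79], [0.001, -0.001, 0.001])
0.7 [0.5672 0.1379 0.1243] ([-0.17, -2.66, 4.86], [0.001, -0.001, 0.001])
0.8 [0.5664 0.1465 0.1169] ([-0.17, -2.94, 5.96], [0.001, -0.001, 0.001])
0.9 [0.5657 0.1542 0.1086] ([-0.18, -3.1, 7.08], [0.001, -0.001, 0.001])
1.0 [0.565  0.1611 0.0996] ([-0.18, -3.16, 8.21], [0.001, -0.001, 0.001])
1.1 [0.5644 0.1671 0.09  ] ([-0.18, -3.1, 9.35], [0.001, -0.001, 0.001])
1.2 [0.5639 0.1721 0.0798] ([-0.18, -2.93, 10.47], [0.001, -0.001, 0.001])
```

View pics/s3.png

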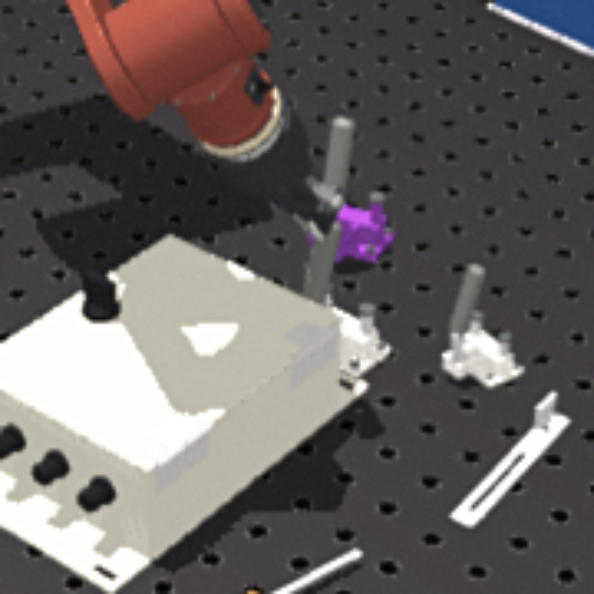

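Request:
play_rows:
  commands:
    - {"delta_pos": [-0.1, -0.51, 0.89], "twist": [0, 0, 0]}
    - {"delta_pos": [-0.17, -0.85, 1.35], "twist": [0, 0, 0]}
    - {"delta_pos": [-0.17, -1.19, 1.8], "twist": [0, 0, 0]}
    - {"delta_pos": [-0.17, -1.5, 2.28], "twist": [0, 0, 0]}
    - {"delta_pos": [-0.17, -1.78, 2.77], "twist": [0, 0, 0]}
    - {"delta_pos": [-0.17, -2.04, 3.28], "twist": [0, 0, 0]}
    - {"delta_pos": [-0.17, -2.27, 3.8], "twist": [0, 0, 0]}
    - {"delta_pos": [-0.17, -2.66, 4.86], "twist": [0, 0, 0]}
    - {"delta_pos": [-0.17, -2.66, 4.86], "twist": [0, 0, 0]}

```text
time_s: 3.77
tool_pos: [0.568, 0.1372, 0.1242]
eef_rot: [-2.53, -0.122, 0.035]
ft_force: [0.5, -0.3, -0.2]
grip_width: 0.0
```

Run:
```python
from cell import bot
from h import *
s=bot.observe(); print(s["tool_pos"],s["ft_force"])
c=bot.camera("scene"); cv2.imwrite("pics/s4.png",cv2.resize(c["img"][120:300,260:440,::-1],None,fx=3.3,fy=3.3))
for th in np.arange(.7,1.21,.1):
    R=Rpush(35); p=tip_push(th)-.017*R[:,2]; print(round(th,1),p.round(4),rel(s,p,R))
```

```text
[0.56804704 0.13719417 0.12418645] [ 0.51935479 -0.34661952 -0.18318541]
0.7 [0.5672 0.1379 0.1243] ([-0.07, -0.07, 0.04], [0.002, -0.002, 0.001])
0.8 [0.5664 0.1465 0.1169] ([-0.08, -0.35, 1.14], [0.002, -0.002, 0.001])
0.9 [0.5657 0.1542 0.1086] ([-0.08, -0.52, 2.26], [0.002, -0.002, 0.001])
1.0 [0.565  0.1611 0.0996] ([-0.08, -0.57, 3.39], [0.002, -0.002, 0.001])
1.1 [0.5644 0.1671 0.09  ] ([-0.08, -0.51, 4.53], [0.002, -0.002, 0.001])
1.2 [0.5639 0.1721 0.0798] ([-0.09, -0.34, 5.65], [0.002, -0.002, 0.001])
```

View pics/s4.png

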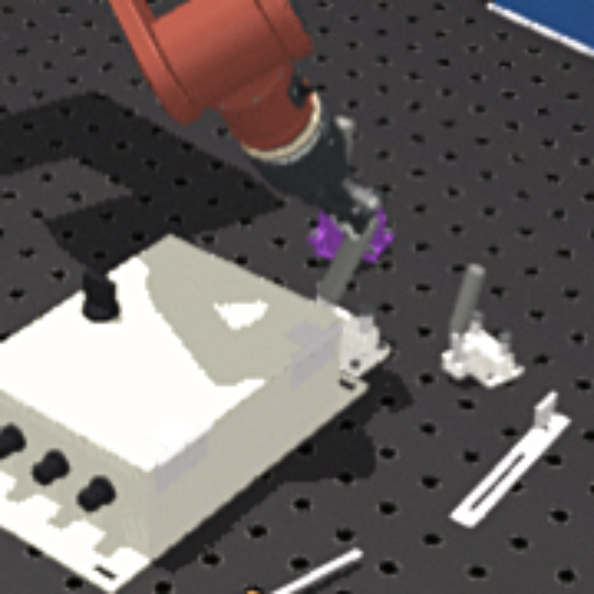

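Request:
play_rows:
  commands:
    - {"delta_pos": [-0.08, -0.2, 0.55], "twist": [0, 0, 0]}
    - {"delta_pos": [-0.08, -0.35, 1.14], "twist": [0, 0, 0]}
    - {"delta_pos": [-0.08, -0.45, 1.7], "twist": [0, 0, 0]}
    - {"delta_pos": [-0.08, -0.52, 2.26], "twist": [0, 0, 0]}
    - {"delta_pos": [-0.08, -0.55, 2.8], "twist": [0, 0, 0]}
    - {"delta_pos": [-0.08, -0.57, 3.39], "twist": [0, 0, 0]}
    - {"delta_pos": [-0.08, -0.54, 3.95], "twist": [0, 0, 0]}
    - {"delta_pos": [-0.08, -0.51, 4.5], "twist": [0, 0, 0]}
    - {"delta_pos": [-0.08, -0.51, 4.5], "twist": [0, 0, 0]}

```text
time_s: 4.57
tool_pos: [0.564, 0.1672, 0.0901]
eef_rot: [-2.529, -0.121, 0.037]
ft_force: [0.4, 0.9, 2.6]
grip_width: -0.0001
```

Run:
```python
from cell import bot
from h import *
s=bot.observe(); print(s["tool_pos"],s["ft_force"])
c=bot.camera("scene"); cv2.imwrite("pics/s5.png",cv2.resize(c["img"][120:300,260:440,::-1],None,fx=3.3,fy=3.3))
for th in np.arange(1.,1.31,.1):
    R=Rpush(35); p=tip_push(th)-.017*R[:,2]; print(round(th,1),p.round(4),rel(s,p,R))
```

```text
[0.56400464 0.16723933 0.09007384] [0.42783462 0.91104533 2.58678134]
1.0 [0.565  0.1611 0.0996] ([0.04, -0.04, -1.14], [0.0, -0.001, 0.0])
1.1 [0.5644 0.1671 0.09  ] ([0.04, 0.02, -0.0], [0.0, -0.001, 0.0])
1.2 [0.5639 0.1721 0.0798] ([0.04, 0.19, 1.12], [0.0, -0.001, 0.0])
1.3 [0.5636 0.176  0.0692] ([0.04, 0.48, 2.21], [0.0, -0.001, 0.0])
```

View pics/s5.png

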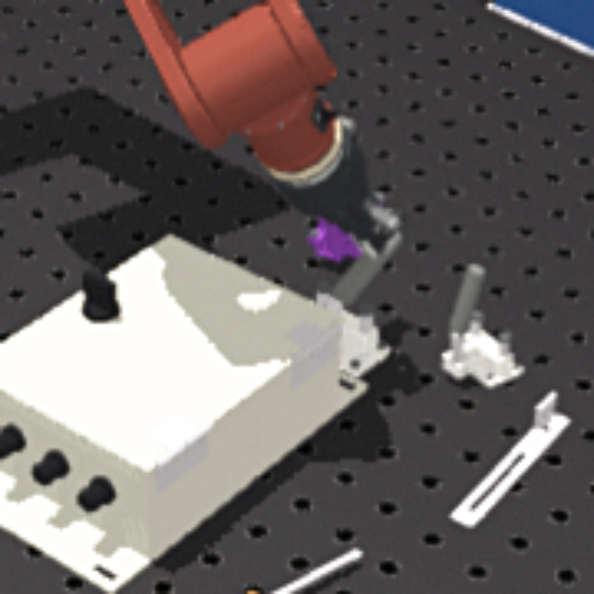

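Request:
play_rows:
  commands:
    - {"delta_pos": [0, 0.05, 0.5], "twist": [0, 0, 0]}
    - {"delta_pos": [0, 0.15, 1.0], "twist": [0, 0, 0]}
    - {"delta_pos": [0, 0.25, 1.4], "twist": [0, 0, 0]}
    - {"delta_pos": [0, 0.25, 1.4], "twist": [0, 0, 0]}

```text
time_s: 4.95
tool_pos: [0.5627, 0.1726, 0.0762]
eef_rot: [-2.53, -0.121, 0.039]
ft_force: [0.1, -0.2, 1.2]
grip_width: -0.0002
```

Run:
```python
from cell import bot
from h import *
s=bot.observe(); print(s["tool_pos"],s["ft_force"])
c=bot.camera("scene"); cv2.imwrite("pics/s6.png",cv2.resize(c["img"][160:260,320:420,::-1],None,fx=6,fy=6))
c=bot.camera("wrist"); cv2.imwrite("pics/w6.png",c["img"][:,:,::-1])
```

```text
[0.56266554 0.17259687 0.07622158] [ 0.07507658 -0.24699122  1.15588749]
```

View pics/s6.png

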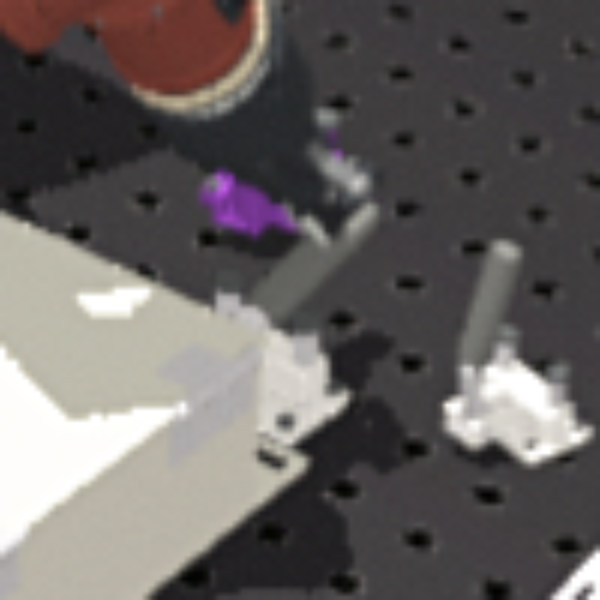

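View pics/w6.png

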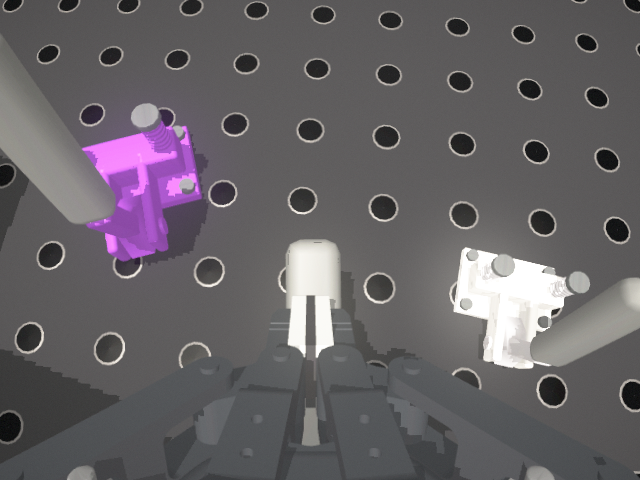

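Request:
play_rows:
  commands:
    - {"delta_pos": [0, 0.15, 0.3], "twist": [0, 0, 0]}
    - {"delta_pos": [0, 0.3, 0.6], "twist": [0, 0, 0]}
    - {"delta_pos": [0, 0.3, 0.6], "twist": [0, 0, 0]}

```text
time_s: 5.3
tool_pos: [0.5629, 0.1735, 0.0699]
eef_rot: [-2.529, -0.121, 0.038]
ft_force: [-0.2, 2.2, 3.6]
grip_width: -0.0002
```

Request:
play_rows:
  commands:
    - {"delta_pos": [0, 0.15, 0.2], "twist": [0, 0, 0]}
    - {"delta_pos": [0, 0.3, 0.4], "twist": [0, 0, 0]}
    - {"delta_pos": [0, 0.3, 0.4], "twist": [0, 0, 0]}

```text
time_s: 5.55
tool_pos: [0.5631, 0.1731, 0.0648]
eef_rot: [-2.53, -0.121, 0.037]
ft_force: [0.8, 2.3, 3.7]
grip_width: 0.0001
```

Run:
```python
from cell import bot
from h import *
s=bot.observe(); print(s["tool_pos"],s["ft_force"])
c=bot.camera("scene"); cv2.imwrite("pics/s7.png",cv2.resize(c["img"][160:260,320:420,::-1],None,fx=6,fy=6))
c=bot.camera("top");P=cloud(c); cv2.imwrite("pics/t7.png",cv2.resize(c["img"][220:290,160:260,::-1],None,fx=7,fy=7,interpolation=cv2.INTER_NEAREST))
print(P[252,170:215:2].round(3))
```

```text
[0.56314749 0.17306671 0.06478029] [0.79715591 2.26657112 3.72974498]
[[ 0.58   0.217  0.   ]
 [ 0.579  0.211  0.003]
 [ 0.58   0.208 -0.003]
 [ 0.58   0.203 -0.002]
 [ 0.574  0.181  0.06 ]
 [ 0.571  0.171  0.083]
 [ 0.569  0.161  0.102]
 [ 0.568  0.153  0.115]
 [ 0.568  0.149  0.115]
 [ 0.56   0.123  0.199]
 [ 0.559  0.118  0.205]
 [ 0.558  0.111  0.214]
 [ 0.557  0.105  0.222]
 [ 0.543  0.069  0.36 ]
 [ 0.542  0.063  0.371]
 [ 0.541  0.057  0.381]
 [ 0.541  0.052  0.387]
 [ 0.54   0.047  0.397]
 [ 0.539  0.041  0.406]
 [ 0.538  0.037  0.413]
 [ 0.537  0.031  0.423]
 [ 0.536  0.026  0.434]
 [ 0.536  0.022  0.435]]
```

View pics/s7.png

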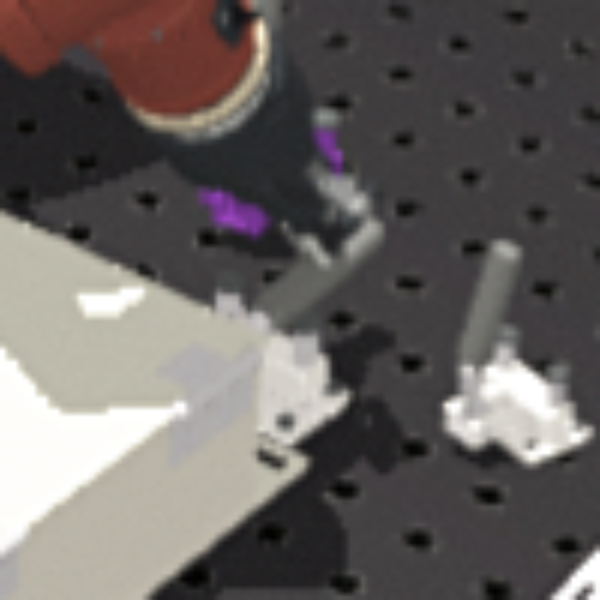

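View pics/t7.png

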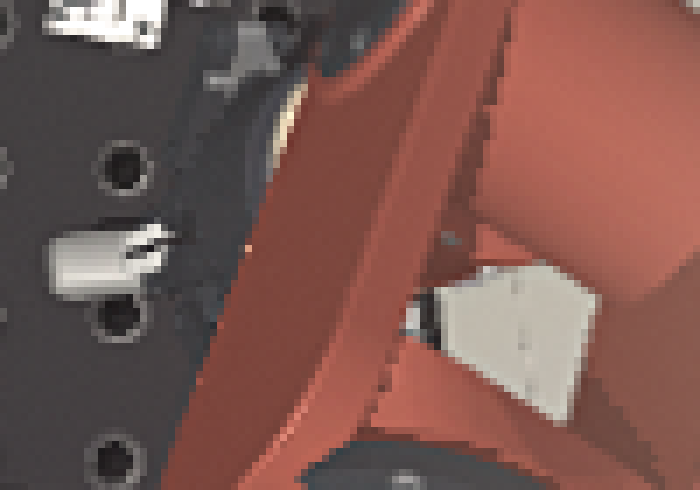

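Run:
```python
from cell import bot
from h import *
c=bot.camera("top");P=cloud(c)
for v in (256,258,260): print(P[v,164:182].round(3).tolist())
```

```text
[[0.57, 0.232, -0.002], [0.57, 0.229, -0.001], [0.57, 0.227, -0.002], [0.564, 0.204, 0.068], [0.563, 0.201, 0.071], [0.564, 0.199, 0.068], [0.564, 0.197, 0.067], [0.564, 0.196, 0.064], [0.563, 0.192, 0.071], [0.564, 0.191, 0.065], [0.564, 0.188, 0.07], [0.564, 0.185, 0.069], [0.564, 0.183, 0.068], [0.564, 0.181, 0.067], [0.563, 0.175, 0.08], [0.562, 0.172, 0.083], [0.562, 0.168, 0.091], [0.561, 0.164, 0.096]]
[[0.565, 0.231, 0.0], [0.565, 0.229, -0.002], [0.566, 0.228, -0.005], [0.559, 0.204, 0.067], [0.559, 0.201, 0.068], [0.559, 0.199, 0.069], [0.559, 0.196, 0.071], [0.559, 0.195, 0.067], [0.559, 0.192, 0.069], [0.559, 0.191, 0.066], [0.559, 0.189, 0.065], [0.559, 0.186, 0.067], [0.559, 0.184, 0.066], [0.559, 0.182, 0.066], [0.558, 0.175, 0.081], [0.558, 0.172, 0.086], [0.557, 0.167, 0.094], [0.557, 0.165, 0.092]]
[[0.56, 0.231, 0.001], [0.56, 0.228, 0.002], [0.56, 0.226, 0.001], [0.554, 0.203, 0.07], [0.555, 0.201, 0.068], [0.555, 0.199, 0.067], [0.555, 0.197, 0.068], [0.555, 0.195, 0.067], [0.555, 0.192, 0.068], [0.555, 0.191, 0.064], [0.555, 0.188, 0.066], [0.555, 0.185, 0.067], [0.555, 0.183, 0.069], [0.555, 0.182, 0.065], [0.555, 0.179, 0.066], [0.555, 0.177, 0.063], [0.554, 0.172, 0.077], [0.554, 0.168, 0.081]]
```

Request:
play_rows:
  commands:
    - {"delta_pos": [0, 0, -1.5], "twist": [0, 0, 0]}
    - {"delta_pos": [0, 0, -4], "twist": [0, 0, 0]}
    - {"delta_pos": [0, 0, -8], "twist": [0, 0, 0]}
    - {"delta_pos": [0, 0, -12], "twist": [0, 0, 0]}
    - {"delta_pos": [0, 0, -12], "twist": [0, 0, 0]}

```text
time_s: 6.12
tool_pos: [0.5753, 0.0995, 0.1708]
eef_rot: [-2.537, -0.122, 0.019]
ft_force: [2.3, 0.0, 1.6]
grip_width: -0.0003
```

Run:
```python
from cell import bot
from h import *
s=bot.observe(); print(s["tool_pos"],s["ft_force"])
R=Ro.from_rotvec(s["eef_rot"]).as_matrix()
c=bot.camera("wrist"); cv2.imwrite("pics/w8.png",c["img"][:,:,::-1])
P=cloud(c); Q=(P-s["tool_pos"])@R
# fingers in tool frame
for v in range(280,400,6): print(v,[Q[v,u].round(3).tolist() for u in (297,325)])
print("lever col",[P[v,312].round(3).tolist() for v in range(170,300,8)])
c=bot.camera("scene"); cv2.imwrite("pics/s8.png",cv2.resize(c["img"][160:260,320:420,::-1],None,fx=6,fy=6))
```

```text
[0.57527666 0.099497   0.17082141] [2.28692178 0.03088466 1.56384688]
280 [[-0.01, 0.034, 0.112], [0.011, 0.055, 0.161]]
286 [[-0.009, 0.037, 0.11], [0.01, 0.048, 0.135]]
292 [[-0.01, 0.041, 0.109], [0.01, 0.051, 0.13]]
298 [[-0.005, -0.011, -0.01], [0.005, -0.011, -0.011]]
304 [[-0.005, -0.011, -0.015], [0.005, -0.012, -0.016]]
310 [[-0.005, -0.011, -0.02], [0.004, -0.012, -0.021]]
316 [[-0.005, -0.011, -0.024], [0.004, -0.011, -0.024]]
322 [[-0.005, -0.011, -0.028], [0.004, -0.012, -0.028]]
328 [[-0.005, -0.011, -0.032], [0.004, -0.011, -0.031]]
334 [[-0.005, -0.011, -0.035], [0.004, -0.011, -0.035]]
340 [[-0.004, -0.012, -0.04], [0.004, -0.012, -0.039]]
346 [[-0.004, -0.011, -0.041], [0.004, -0.011, -0.042]]
352 [[-0.004, -0.013, -0.047], [0.003, -0.013, -0.048]]
358 [[-0.004, -0.012, -0.05], [0.003, -0.012, -0.049]]
364 [[-0.004, -0.012, -0.053], [0.003, -0.013, -0.053]]
370 [[-0.004, -0.012, -0.055], [0.003, -0.012, -0.055]]
376 [[-0.004, -0.012, -0.057], [0.003, -0.012, -0.057]]
382 [[-0.004, -0.012, -0.059], [0.003, -0.012, -0.06]]
388 [[-0.004, -0.013, -0.063], [0.003, -0.013, -0.063]]
394 [[-0.004, -0.011, -0.063], [0.003, -0.013, -0.066]]
lever col [[0.565, 0.245, 0.0], [0.566, 0.238, -0.0], [0.568, 0.198, 0.07], [0.569, 0.193, 0.069], [0.569, 0.187, 0.068], [0.57, 0.182, 0.067], [0.57, 0.176, 0.066], [0.571, 0.171, 0.065], [0.571, 0.166, 0.064], [0.572, 0.161, 0.062], [0.572, 0.155, 0.062], [0.573, 0.15, 0.06], [0.573, 0.144, 0.061], [0.574, 0.139, 0.059], [0.574, 0.134, 0.059], [0.575, 0.128, 0.059], [0.575, 0.103, 0.186]]
```

View pics/w8.png

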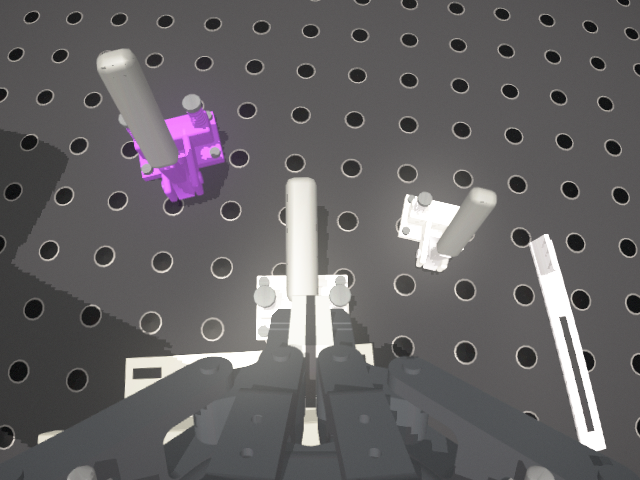

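View pics/s8.png

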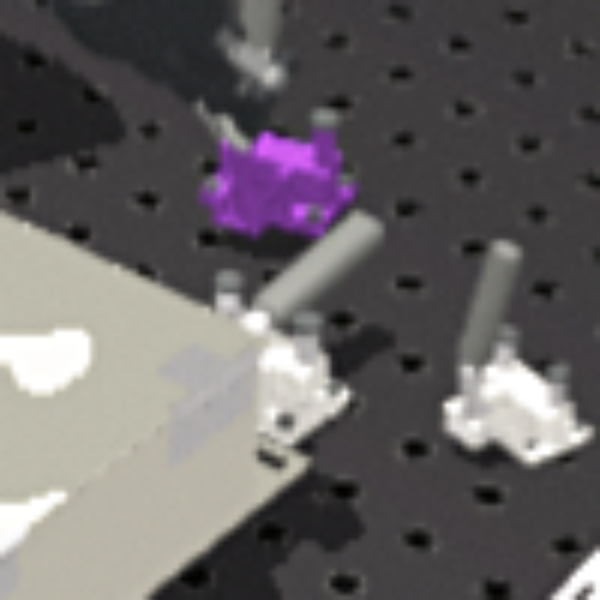

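Run:
```python
from cell import bot
from h import *
s=bot.observe(); print(s["time_s"],s["tool_pos"],s["ft_force"],s["qd"].round(3))
R=Ro.from_rotvec(s["eef_rot"]).as_matrix()
c=bot.camera("wrist")
Q=np.array([[0,0,0],[0,-.011,0],[0,-.011,.017],[-.01,-.011,.017],[0,-.011,-.01]])
print(proj(c,Q@R.T+s["tool_pos"]).round(0))
P=cloud(c); Q=(P-s["tool_pos"])@R
print([Q[v,297].round(3).tolist() for v in range(284,310,3)])
for v in (300,308,312): print([ (u,Q[v,u].round(3).tolist()) for u in range(270,352,6)])
cv2.imwrite("pics/w9.png",cv2.resize(c["img"][260:380,240:390,::-1],None,fx=5,fy=5))
```

```text
6.2167 [0.57140836 0.10223146 0.1657043 ] [-0.13754919  0.34974972  0.32483048] [0.027 0.038 0.059 0.002 0.001 0.   ]
[[312. 313.]
 [312. 287.]
 [312. 270.]
 [288. 270.]
 [312. 298.]]
[[-0.009, 0.035, 0.107], [-0.009, 0.036, 0.106], [-0.009, 0.037, 0.104], [-0.009, 0.04, 0.104], [-0.005, -0.012, -0.009], [-0.005, -0.011, -0.011], [-0.005, -0.011, -0.013], [-0.005, -0.012, -0.016], [-0.005, -0.011, -0.017]]
[(270, [-0.027, 0.042, 0.099]), (276, [-0.023, 0.042, 0.099]), (282, [-0.019, 0.043, 0.1]), (288, [-0.016, 0.053, 0.122]), (294, [-0.006, -0.011, -0.012]), (300, [-0.004, -0.011, -0.012]), (306, [-0.002, -0.011, -0.012]), (312, [0.0, -0.012, -0.013]), (318, [0.002, -0.011, -0.011]), (324, [0.004, -0.012, -0.014]), (330, [0.013, 0.053, 0.121]), (336, [0.016, 0.043, 0.101]), (342, [0.02, 0.043, 0.1]), (348, [0.024, 0.042, 0.098])]
[(270, [-0.027, 0.047, 0.097]), (276, [-0.023, 0.047, 0.097]), (282, [-0.021, 0.058, 0.119]), (288, [-0.016, 0.058, 0.12]), (294, [-0.006, -0.011, -0.018]), (300, [-0.004, -0.011, -0.018]), (306, [-0.002, -0.011, -0.018]), (312, [0.0, -0.012, -0.019]), (318, [0.002, -0.011, -0.018]), (324, [0.004, -0.011, -0.018]), (330, [0.006, -0.011, -0.018]), (336, [0.017, 0.058, 0.119]), (342, [0.02, 0.046, 0.096]), (348, [0.024, 0.047, 0.096])]
[(270, [-0.027, 0.05, 0.098]), (276, [-0.013, -0.007, -0.012]), (282, [-0.011, -0.007, -0.013]), (288, [-0.008, -0.008, -0.014]), (294, [-0.006, -0.012, -0.022]), (300, [-0.004, -0.011, -0.021]), (306, [-0.002, -0.011, -0.021]), (312, [0.0, -0.011, -0.021]), (318, [0.002, -0.011, -0.021]), (324, [0.004, -0.012, -0.022]), (330, [0.006, -0.011, -0.021]), (336, [0.008, -0.008, -0.014]), (342, [0.011, -0.007, -0.013]), (348, [0.025, 0.059, 0.114])]
```

View pics/w9.png

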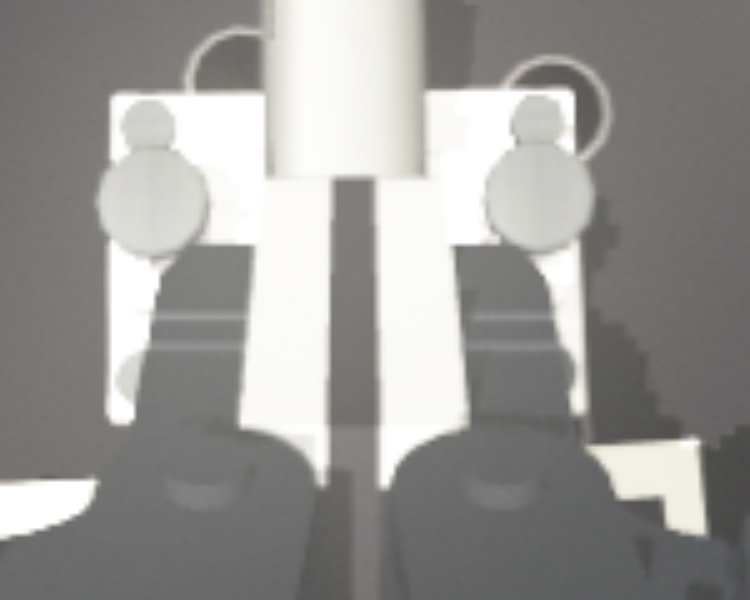

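```bash
cat >> h.py <<'E'
ye_=np.radians(9.2); xe=np.array([np.cos(ye_),np.sin(ye_),0]); ye=np.array([-np.sin(ye_),np.cos(ye_),0])
Rk=np.c_[-ye,-xe,-zz]
E
python3 - <<'E'
from cell import bot
from h import *
s=bot.observe(); print(s["joint_positions"].round(2))
print(np.linalg.det(Rk)); print(rel(s,[.4925,-.0925,.22],Rk))
E
```

```text
[-0.24  0.27  1.79  0.58  1.35 -0.55]
1.0
([-9.53, 12.21, -15.32], [-0.487, 0.454, 1.455])
```

Request:
play_rows:
  commands:
    - {"delta_pos": [0, 0, -4], "twist": [0, 0, 0]}
    - {"delta_pos": [-9.5, 12.2, -15.3], "twist": [-0.487, 0.454, 1.455]}
    - {"delta_pos": [-9.5, 12.2, -15.3], "twist": [-0.487, 0.454, 1.455]}
    - {"delta_pos": [-9.5, 12.2, -15.3], "twist": [-0.487, 0.454, 1.455]}
    - {"delta_pos": [-9.5, 12.2, -15.3], "twist": [-0.487, 0.454, 1.455]}
    - {"delta_pos": [-9.5, 12.2, -15.3], "twist": [-0.487, 0.454, 1.455]}
    - {"delta_pos": [-9.5, 12.2, -15.3], "twist": [-0.487, 0.454, 1.455]}
    - {"delta_pos": [-9.5, 12.2, -15.3], "twist": [-0.487, 0.454, 1.455]}
    - {"delta_pos": [-9.5, 12.2, -15.3], "twist": [-0.487, 0.454, 1.455]}
    - {"delta_pos": [-9.5, 12.2, -15.3], "twist": [-0.487, 0.454, 1.455]}
    - {"delta_pos": [-9.5, 12.2, -15.3], "twist": [-0.487, 0.454, 1.455]}
    - {"delta_pos": [-9.5, 12.2, -15.3], "twist": [-0.487, 0.454, 1.455]}
    - {"delta_pos": [-9.5, 12.2, -15.3], "twist": [-0.487, 0.454, 1.455]}
    - {"delta_pos": [-9.5, 12.2, -15.3], "twist": [-0.487, 0.454, 1.455]}
    - {"delta_pos": [-9.5, 12.2, -15.3], "twist": [-0.487, 0.454, 1.455]}
    - {"delta_pos": [-9.5, 12.2, -15.3], "twist": [-0.487, 0.454, 1.455]}
    - {"delta_pos": [-9.5, 12.2, -15.3], "twist": [-0.487, 0.454, 1.455]}
    - {"delta_pos": [-9.5, 12.2, -15.3], "twist": [-0.487, 0.454, 1.455]}
    - {"delta_pos": [-9.5, 12.2, -15.3], "twist": [-0.487, 0.454, 1.455]}
    - {"delta_pos": [-9.5, 12.2, -15.3], "twist": [-0.487, 0.454, 1.455]}
  gripper: -0.2

```text
time_s: 7.93
tool_pos: [0.4927, -0.0915, 0.2192]
eef_rot: [-2.392, 2.034, 0.004]
ft_force: [-0.2, 0.6, 0.1]
grip_width: 0.0514
```

Run:
```python
from cell import bot
from h import *
s=bot.observe(); print(s["time_s"],s["tool_pos"],s["ft_force"],s["joint_positions"].round(2),s["grip_width"])
R=Ro.from_rotvec(s["eef_rot"]).as_matrix()
w=bot.camera("wrist"); cv2.imwrite("pics/w10.png",w["img"][:,:,::-1])
t=bot.camera("top"); cv2.imwrite("pics/t10.png",t["img"][:,:,::-1])
sc=bot.camera("scene"); cv2.imwrite("pics/s10.png",sc["img"][:,:,::-1])
pickle.dump((s,w,t,sc),open("c10.pkl","wb"))
P=cloud(t);I=t["img"].astype(int)
m=(abs(P[:,:,2]-.1035)<.008)&(I.min(2)>120)&(P[:,:,0]>.3)
m=cv2.morphologyEx(m.astype(np.uint8),cv2.MORPH_OPEN,np.ones((5,5)))
k,l,st,_=cv2.connectedComponentsWithStats(m); i=1+st[1:,4].argmax(); m=l==i
ct=max(cv2.findContours(m.astype(np.uint8),0,1)[0],key=cv2.contourArea)
print(cv2.minAreaRect((plane(t,ct[:,0,:],.1035)[:,:2]*1000).astype(np.float32)))
for c,n in((w,"w"),(sc,"s"),(t,"t")):
    Q=cloud(c); b=Q[(abs(Q[:,:,2]-.139)<.004)&(np.hypot(Q[:,:,0]-.4925,Q[:,:,1]+.0925)<.03)]
    print(n,len(b)); 
    if len(b)>3: print(b.mean(0),cv2.minAreaRect((b[:,:2]*1000).astype(np.float32)))
Q=(cloud(w)-s["tool_pos"])@R
f=Q[(abs(Q[:,:,2]+.02)<.05)&(abs(Q[:,:,1])<.03)&(abs(Q[:,:,0])<.08)]
print("finger max z",np.sort(f[:,2])[-30:].round(4)[::5], f[f[:,2]>f[:,2].max()-.004].mean(0))
```

```text
7.9333 [ 0.49268699 -0.09148127  0.21918844] [-0.15700996  0.57933951  0.13870425] [-0.33 -0.04  1.91  0.    1.28  1.08] 0.05135984048813691
((558.2266845703125, -81.74098205566406), (202.88035583496094, 256.2985534667969), 9.226219177246094)
w 1046
[ 0.49265446 -0.09189588  0.14059483] ((491.73724365234375, -92.14683532714844), (32.96839904785156, 10.973395347595215), 8.875713348388672)
s 37
[ 0.49298708 -0.09485032  0.13866719] ((492.3671875, -93.92818450927734), (37.51126480102539, 13.844741821289062), 3.10337233543396)
t 0
finger max z [-0.0084 -0.0082 -0.0081 -0.0081 -0.0079 -0.0077] [-0.00042146 -0.00066037 -0.00974028]
```

View pics/w10.png

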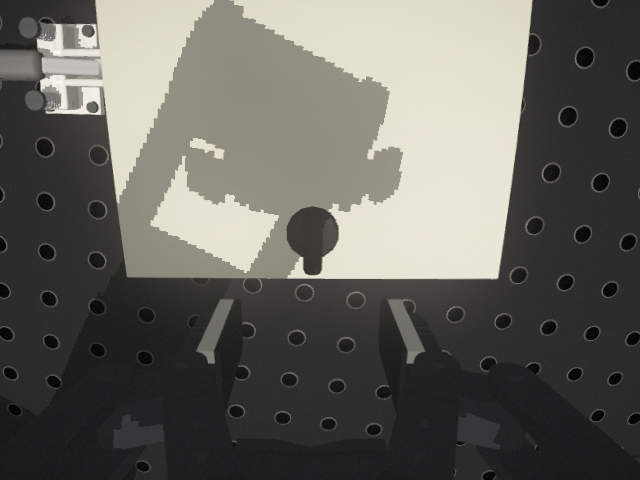

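View pics/t10.png

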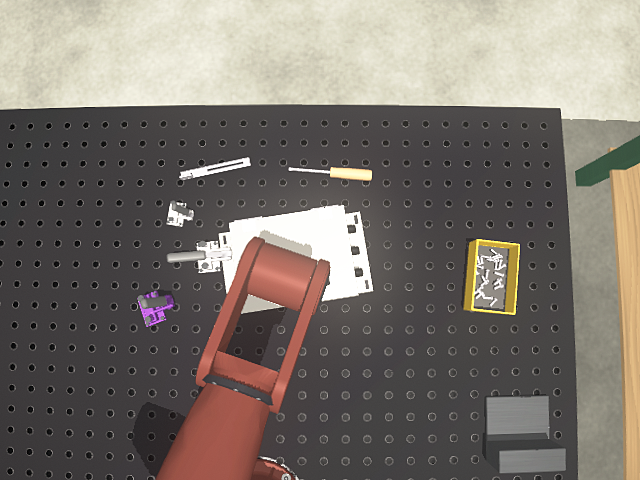

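View pics/s10.png

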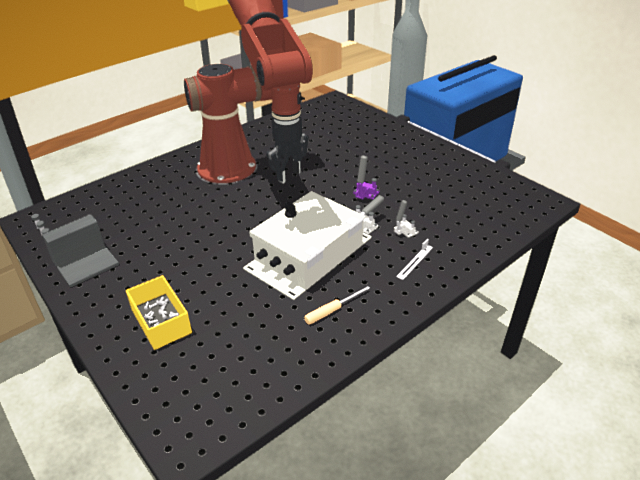

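Run:
```python
from h import *
s,w,t,sc=pickle.load(open("c10.pkl","rb"))
R=Ro.from_rotvec(s["eef_rot"]).as_matrix()
Q=(cloud(w)-s["tool_pos"])@R
for u,v in((225,302),(232,301),(228,306),(220,320),(395,302),(388,302),(400,320)):print(u,v,Q[v,u].round(4))
print(rel(s,[.4922,-.0922,.125],Rk),rel(s,[.4922,-.0922,.108],Rk))
```

```text
225 302 [-0.0303 -0.0105 -0.0143]
232 301 [-0.0281 -0.0103 -0.0131]
228 306 [-0.0286 -0.0106 -0.0176]
220 320 [-0.0293 -0.0108 -0.0278]
395 302 [ 0.0292 -0.0104 -0.0142]
388 302 [ 0.0266 -0.0106 -0.0147]
400 320 [ 0.0282 -0.0107 -0.0278]
([0.09, 0.05, 9.42], [0.001, 0.003, 0.001]) ([0.09, 0.05, 11.12], [0.001, 0.003, 0.001])
```

Request:
play_rows:
  commands:
    - {"delta_pos": [0.09, 0.05, 3], "twist": [0.001, 0.003, 0]}
    - {"delta_pos": [0.09, 0.05, 6], "twist": [0.001, 0.003, 0]}
    - {"delta_pos": [0.09, 0.05, 8.5], "twist": [0.001, 0.003, 0]}
    - {"delta_pos": [0.09, 0.05, 10], "twist": [0.001, 0.003, 0]}
    - {"delta_pos": [0.09, 0.05, 11.1], "twist": [0.001, 0.003, 0]}
    - {"delta_pos": [0.09, 0.05, 11.1], "twist": [0.001, 0.003, 0]}
    - {"delta_pos": [0.09, 0.05, 11.1], "twist": [0.001, 0.003, 0]}

```text
time_s: 8.67
tool_pos: [0.4925, -0.0918, 0.1083]
eef_rot: [2.394, -2.035, 0.0]
ft_force: [-0.5, 0.1, -0.1]
grip_width: 0.0515
```

Run:
```python
from cell import bot
from h import *
s=bot.observe(); print(s["time_s"],s["tool_pos"],s["ft_force"],s["grip_width"])
w=bot.camera("wrist"); cv2.imwrite("pics/w11.png",w["img"][:,:,::-1])
P=cloud(w);R=Ro.from_rotvec(s["eef_rot"]).as_matrix();Q=(P-s["tool_pos"])@R
for u,v in((228,306),(395,306),(312,250)):print(P[v,u],Q[v,u])
```

```text
8.6667 [ 0.49248136 -0.09184472  0.10831147] [-0.47651407  0.06153333 -0.13367273] 0.05146139619174085
[ 0.49780944 -0.06172344  0.12490935] [-0.02886728 -0.01011094 -0.01660176]
[ 0.50720172 -0.11849132  0.12526417] [ 0.02867225 -0.01023801 -0.01694725]
[ 0.51539508 -0.08828791  0.10364928] [ 0.0001792  -0.02318707  0.00466403]
```

View pics/w11.png

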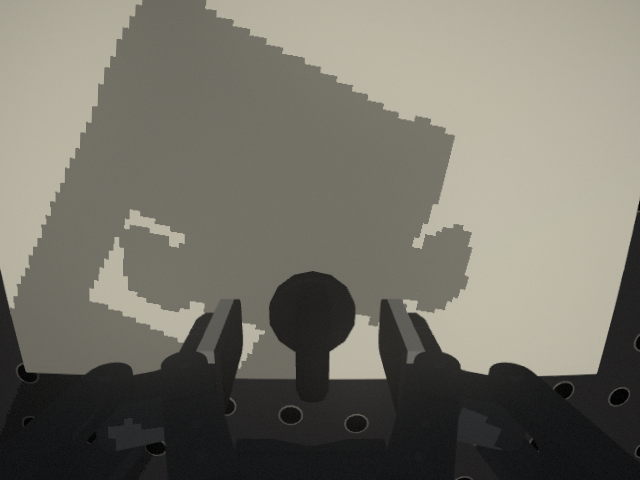

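The blade at (312,375) is centred between the pads at (240,330) and (381,330), so I close on it.

Request:
play_rows:
  commands:
    - {"delta_pos": [0, 0, 0], "twist": [0, 0, 0]}
    - {"delta_pos": [0, 0, 0], "twist": [0, 0, 0]}
    - {"delta_pos": [0, 0, 0], "twist": [0, 0, 0]}
    - {"delta_pos": [0, 0, 0], "twist": [0, 0, 0]}
    - {"delta_pos": [0, 0, 0], "twist": [0, 0, 0]}
    - {"delta_pos": [0, 0, 0], "twist": [0, 0, 0]}
    - {"delta_pos": [0, 0, 0], "twist": [0, 0, 0]}
    - {"delta_pos": [0, 0, 0], "twist": [0, 0, 0]}
  gripper: 1
  newtons: 50

```text
time_s: 9.38
tool_pos: [0.4934, -0.0923, 0.1096]
eef_rot: [-2.393, 2.035, -0.004]
ft_force: [-2.0, -1.2, 6.1]
grip_width: 0.01
```

```bash
cat >> h.py <<'E'
def arc(s,k0,hinge,phis):
    # knob k0 closed at angle 0; TCP offset kept constant (vertical tool)
    off=s["tool_pos"]-k0
    out=[]
    for f in phis:
        f=np.radians(f); x=-.165*np.cos(f)+.0305*np.sin(f); z=.165*np.sin(f)+.0305*np.cos(f)
        out.append(hinge+x*xe+z*zz+off)
    return out
E
python3 - <<'E'
from cell import bot
from h import *
s=bot.observe(); print(s["time_s"],s["tool_pos"],s["ft_force"],s["ft_torque"],s["grip_width"])
k=np.array([.4922,-.0922,.1305]); h=k+.165*xe; h[2]=.1
for f,p in zip(range(0,62,4),arc(s,k,h,range(0,62,4))): print(f,rel(s,p,Rk))
w=bot.camera("wrist"); cv2.imwrite("pics/w12.png",w["img"][:,:,::-1])
E
```

```text
9.3833 [ 0.49338611 -0.09233849  0.10960991] [-1.97259118 -1.19135984  6.11784351] [-0.06047915  0.20120619 -0.14718066] 0.009970892802752901
0 ([-0.0, 0.0, -0.0], [-0.002, -0.002, 0.001])
4 ([0.0, -0.26, -1.14], [-0.002, -0.002, 0.001])
8 ([0.0, -0.59, -2.27], [-0.002, -0.002, 0.001])
12 ([0.01, -1.0, -3.36], [-0.002, -0.002, 0.001])
16 ([0.01, -1.49, -4.43], [-0.002, -0.002, 0.001])
20 ([0.01, -2.05, -5.45], [-0.002, -0.002, 0.001])
24 ([0.01, -2.68, -6.44], [-0.002, -0.002, 0.001])
28 ([0.02, -3.38, -7.38], [-0.002, -0.002, 0.001])
32 ([0.02, -4.14, -8.27], [-0.002, -0.002, 0.001])
36 ([0.02, -4.96, -9.1], [-0.002, -0.002, 0.001])
40 ([0.02, -5.84, -9.88], [-0.002, -0.002, 0.001])
44 ([0.02, -6.77, -10.59], [-0.002, -0.002, 0.001])
48 ([0.03, -7.75, -11.24], [-0.002, -0.002, 0.001])
52 ([0.03, -8.77, -11.81], [-0.002, -0.002, 0.001])
56 ([0.03, -9.83, -12.31], [-0.002, -0.002, 0.001])
60 ([0.03, -10.92, -12.74], [-0.002, -0.002, 0.001])
```

View pics/w12.png

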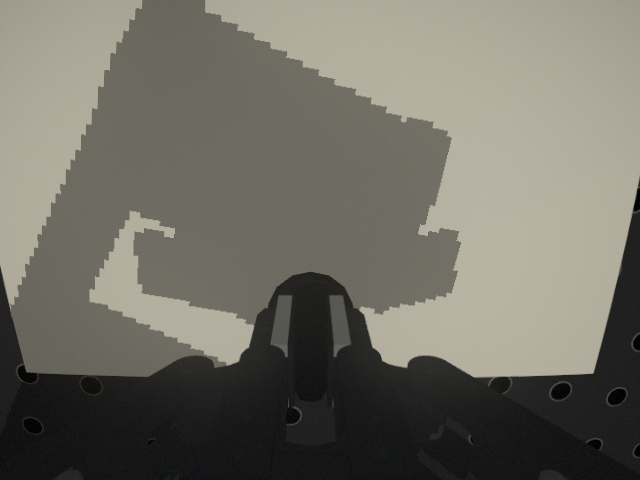

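Run:
```python
from cell import bot
from h import *
s=bot.observe()
w=bot.camera("wrist");P=cloud(w);R=Ro.from_rotvec(s["eef_rot"]).as_matrix();Q=(P-s["tool_pos"])@R
for u,v in((283,299),(283,303),(338,299),(338,303),(283,320),(310,285),(340,288),(262,315)):print(u,v,P[v,u].round(4),Q[v,u].round(4))
print(bot.observe()["ft_force"])
```

```text
283 299 [ 0.502  -0.0806  0.1211] [-0.0101 -0.0104 -0.0115]
283 303 [ 0.502  -0.0808  0.1244] [-0.0099 -0.0104 -0.0148]
338 299 [ 0.5052 -0.0999  0.1214] [ 0.0094 -0.0105 -0.0118]
338 303 [ 0.5051 -0.0997  0.1244] [ 0.0092 -0.0104 -0.0148]
283 320 [ 0.5016 -0.0815  0.1357] [-0.0092 -0.0099 -0.0261]
310 285 [ 0.5076 -0.0894  0.1182] [-0.0005 -0.0145 -0.0086]
340 288 [ 0.5046 -0.1015  0.1101] [ 0.0109 -0.0096 -0.0005]
262 315 [ 0.4969 -0.0742  0.1257] [-0.0173 -0.0064 -0.0162]
[-1.00984317 -1.4439966   5.4575987 ]
```

Request:
play_rows:
  commands:
    - {"delta_pos": [0, -0.13, -0.57], "twist": [0, 0, 0]}
    - {"delta_pos": [0, -0.26, -1.14], "twist": [0, 0, 0]}
    - {"delta_pos": [0, -0.42, -1.7], "twist": [0, 0, 0]}
    - {"delta_pos": [0, -0.59, -2.27], "twist": [0, 0, 0]}
    - {"delta_pos": [0, -0.79, -2.82], "twist": [0, 0, 0]}
    - {"delta_pos": [0, -1.0, -3.36], "twist": [0, 0, 0]}
    - {"delta_pos": [0, -1.0, -3.36], "twist": [0, 0, 0]}
    - {"delta_pos": [0, -1.0, -3.36], "twist": [0, 0, 0]}

```text
time_s: 10.15
tool_pos: [0.5023, -0.0909, 0.1408]
eef_rot: [2.393, -2.034, 0.003]
ft_force: [3.1, -5.6, -6.0]
grip_width: 0.0103
```

```bash
cat > ang.py <<'E'
from cell import bot
from h import *
import sys
n=sys.argv[1]
s=bot.observe(); print(s["time_s"],s["tool_pos"],s["ft_force"],s["ft_torque"].round(2),s["grip_width"],s["joint_positions"].round(2))
hg=np.array([.4922,-.0922,0])+.165*xe; hg[2]=.1
for cn in("scene","wrist","top"):
    c=bot.camera(cn); cv2.imwrite(f"pics/{cn[0]}{n}.png",c["img"][:,:,::-1])
    P=cloud(c); I=c["img"].astype(int); L=P-hg; a=L@xe; b=L@ye; z=L[:,:,2]
    m=(abs(b-0)<.16)&(z>.0)&(z<.22)&(a<.01)&(a>-.21)&(np.ptp(I,axis=2)<45)&(I.min(2)>60)
    m=cv2.erode(m.astype(np.uint8),np.ones((3,3)))>0
    q=np.c_[a[m],b[m],z[m]]
    if len(q)<60: print(cn,"few",len(q)); continue
    # ransac plane
    rng=np.random.default_rng(0);best=None
    for _ in range(600):
        t=q[rng.choice(len(q),3,0)]; nn=np.cross(t[1]-t[0],t[2]-t[0]); l=np.linalg.norm(nn)
        if l<1e-6: continue
        nn/=l
        if abs(nn[1])>.15: continue
        i=abs((q-t[0])@nn)<.003
        if best is None or i.sum()>best.sum(): best=i
    Z=q[best]; ce=Z.mean(0); nn=np.linalg.svd(Z-ce)[2][2]; nn*=np.sign(nn[2])
    print(cn,len(q),best.sum(),"angle",np.degrees(np.arctan2(nn[0],nn[2])).round(2),"n_y",nn[1].round(3),"hinge-dist",(ce@nn).round(4))
E
python3 ang.py 13
```

```text
10.15 [ 0.50228454 -0.09089016  0.14082598] [ 3.07417058 -5.56293331 -6.03798756] [-0.6  -0.29 -0.15] 0.010328642729182451 [-0.32  0.07  1.96 -0.    1.12  1.09]
scene 4374 3444 angle 10.82 n_y -0.002 hinge-dist 0.0041Traceback (most recent call last):
  File "ang.py", line 23, in <module>
    Z=q[best]; ce=Z.mean(0); nn=np.linalg.svd(Z-ce)[2][2]; nn*=np.sign(nn[2])
                                ~~~~~~~~~~~~~^^^^^^
    u, s, vh = gufunc(a, signature=signature)
               ~~~~~~^^^^^^^^^^^^^^^^^^^^^^^^
numpy._core._exceptions._ArrayMemoryError: Unable to allocate 337. GiB for an array with shape (212739, 212739) and data type float64
```

View pics/s13.png

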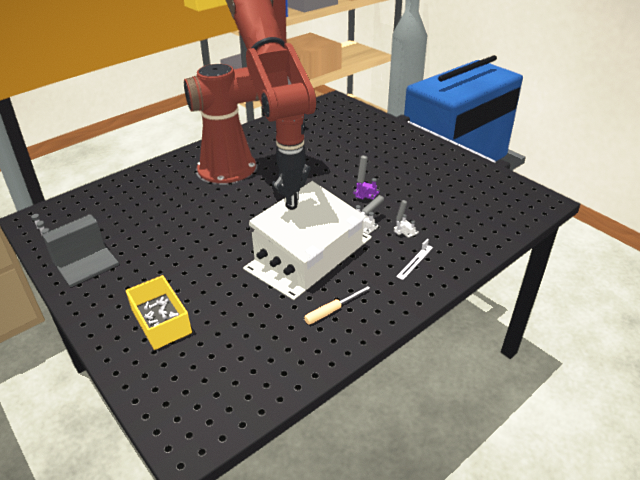

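```bash
sed -i 's/np.linalg.svd(Z-ce)\[2\]\[2\]/np.linalg.eigh(np.cov(Z.T))[1][:,0]/' ang.py
cat > nxt.py <<'E'
from cell import bot
from h import *
import sys
s=bot.observe(); k=np.array([.4922,-.0922,.1305]); h=k+.165*xe; h[2]=.1
s0=dict(tool_pos=np.array([.4934,-.0923,.1096]))
fs=[float(x) for x in sys.argv[1:]]
for f,p in zip(fs,arc(s0,k,h,fs)): print(f,rel(s,p,Rk))
E
python3 nxt.py 10.8 14 18 22 26 30 34 38
```

```text
10.8 ([-0.0, 0.03, 0.08], [-0.0, -0.002, 0.001])
14.0 ([0.0, -0.33, -0.78], [-0.0, -0.002, 0.001])
18.0 ([0.0, -0.85, -1.83], [-0.0, -0.002, 0.001])
22.0 ([0.01, -1.45, -2.84], [-0.0, -0.002, 0.001])
26.0 ([0.01, -2.11, -3.8], [-0.0, -0.002, 0.001])
30.0 ([0.01, -2.84, -4.72], [-0.0, -0.002, 0.001])
34.0 ([0.01, -3.63, -5.58], [-0.0, -0.002, 0.001])
38.0 ([0.02, -4.48, -6.39], [-0.0, -0.002, 0.001])
```

Request:
play_rows:
  commands:
    - {"delta_pos": [0.04, -0.16, -0.39], "twist": [0, 0, 0]}
    - {"delta_pos": [0.04, -0.33, -0.78], "twist": [0, 0, 0]}
    - {"delta_pos": [0.04, -0.58, -1.32], "twist": [0, 0, 0]}
    - {"delta_pos": [0.04, -0.85, -1.83], "twist": [0, 0, 0]}
    - {"delta_pos": [0.04, -1.14, -2.34], "twist": [0, 0, 0]}
    - {"delta_pos": [0.04, -1.45, -2.84], "twist": [0, 0, 0]}
    - {"delta_pos": [0.04, -1.77, -3.33], "twist": [0, 0, 0]}
    - {"delta_pos": [0.04, -2.11, -3.8], "twist": [0, 0, 0]}
    - {"delta_pos": [0.04, -2.47, -4.27], "twist": [0, 0, 0]}
    - {"delta_pos": [0.04, -2.84, -4.72], "twist": [0, 0, 0]}
    - {"delta_pos": [0.04, -2.84, -4.72], "twist": [0, 0, 0]}
    - {"delta_pos": [0.04, -2.84, -4.72], "twist": [0, 0, 0]}

```text
time_s: 11.25
tool_pos: [0.5295, -0.0865, 0.1871]
eef_rot: [2.392, -2.033, -0.001]
ft_force: [4.1, -4.4, -7.2]
grip_width: 0.0102
```

```bash
python3 ang.py 14; python3 nxt.py 30 34 38 42 46 50 54 57 60
```

```text
11.25 [ 0.52951049 -0.08649814  0.18713258] [ 4.05827753 -4.4282169  -7.16217336] [-0.67 -0.27 -0.15] 0.010196366102971787 [-0.29  0.07  1.86 -0.    1.22  1.12]
scene 5008 3774 angle 29.12 n_y 0.0 hinge-dist 0.0033
wrist 198087 196693 angle 29.08 n_y -0.002 hinge-dist 0.0032
top 4191 3577 angle 29.03 n_y -0.001 hinge-dist 0.0034
30.0 ([-0.0, -0.08, -0.09], [0.001, -0.001, 0.001])
34.0 ([-0.0, -0.87, -0.95], [0.001, -0.001, 0.001])
38.0 ([-0.0, -1.71, -1.76], [0.001, -0.001, 0.001])
42.0 ([0.0, -2.62, -2.51], [0.001, -0.001, 0.001])
46.0 ([0.0, -3.57, -3.19], [0.001, -0.001, 0.001])
50.0 ([0.0, -4.57, -3.8], [0.001, -0.001, 0.001])
54.0 ([0.01, -5.6, -4.35], [0.001, -0.001, 0.001])
57.0 ([0.01, -6.41, -4.71], [0.001, -0.001, 0.001])
60.0 ([0.01, -7.23, -5.02], [0.001, -0.001, 0.001])
```

View pics/w14.png

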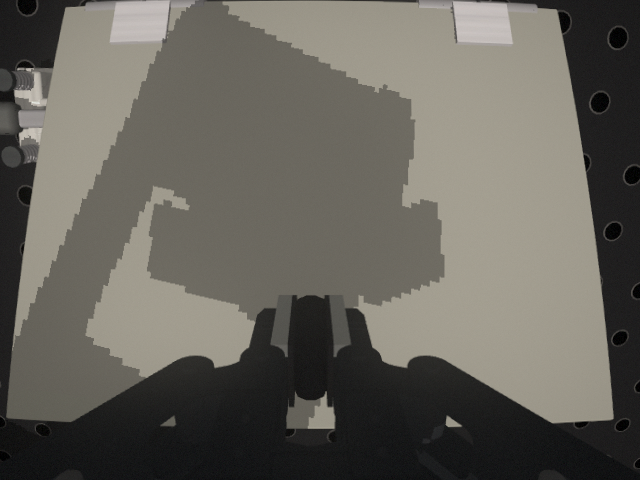

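Request:
play_rows:
  commands:
    - {"delta_pos": [0.02, -0.48, -0.53], "twist": [0, 0, 0]}
    - {"delta_pos": [0.02, -0.87, -0.95], "twist": [0, 0, 0]}
    - {"delta_pos": [0.02, -1.29, -1.36], "twist": [0, 0, 0]}
    - {"delta_pos": [0.02, -1.71, -1.76], "twist": [0, 0, 0]}
    - {"delta_pos": [0.02, -2.17, -2.14], "twist": [0, 0, 0]}
    - {"delta_pos": [0.02, -2.62, -2.51], "twist": [0, 0, 0]}
    - {"delta_pos": [0.02, -3.1, -2.86], "twist": [0, 0, 0]}
    - {"delta_pos": [0.02, -3.57, -3.19], "twist": [0, 0, 0]}
    - {"delta_pos": [0.02, -4.07, -3.5], "twist": [0, 0, 0]}
    - {"delta_pos": [0.02, -4.57, -3.8], "twist": [0, 0, 0]}
    - {"delta_pos": [0.02, -5.08, -4.08], "twist": [0, 0, 0]}
    - {"delta_pos": [0.02, -5.6, -4.35], "twist": [0, 0, 0]}
    - {"delta_pos": [0.02, -6.14, -4.6], "twist": [0, 0, 0]}
    - {"delta_pos": [0.02, -6.68, -4.82], "twist": [0, 0, 0]}
    - {"delta_pos": [0.02, -6.68, -4.82], "twist": [0, 0, 0]}
    - {"delta_pos": [0.02, -6.68, -4.82], "twist": [0, 0, 0]}

```text
time_s: 12.73
tool_pos: [0.5943, -0.0762, 0.2345]
eef_rot: [2.39, -2.032, -0.005]
ft_force: [-0.2, -5.9, -8.5]
grip_width: 0.0101
```

```bash
python3 ang.py 15; python3 nxt.py 56 58 60 62
```

```text
12.7333 [ 0.59425971 -0.0761761   0.23450182] [-0.1991318  -5.92422797 -8.47330218] [-0.84  0.3  -0.12] 0.010072559321180239 [-0.24  0.16  1.67 -0.    1.32  1.17]
scene 4973 3824 angle 56.2 n_y -0.001 hinge-dist 0.0025
wrist 124033 122546 angle 56.07 n_y -0.004 hinge-dist 0.0027
top 3344 2794 angle 55.71 n_y -0.001 hinge-dist 0.0041
56.0 ([-0.02, 0.4, 0.15], [0.005, -0.001, 0.001])
58.0 ([-0.02, -0.14, -0.08], [0.005, -0.001, 0.001])
60.0 ([-0.02, -0.69, -0.28], [0.005, -0.001, 0.001])
62.0 ([-0.02, -1.24, -0.47], [0.005, -0.001, 0.001])
```

View pics/s15.png

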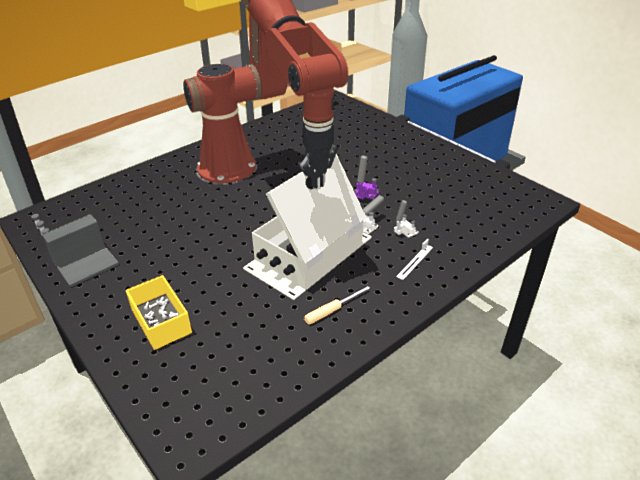

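Request:
play_rows:
  commands:
    - {"delta_pos": [0.04, -0.37, -0.14], "twist": [0, 0, 0]}
    - {"delta_pos": [0.08, -0.74, -0.27], "twist": [0, 0, 0]}
    - {"delta_pos": [0.08, -1.1, -0.39], "twist": [0, 0, 0]}
    - {"delta_pos": [0.08, -1.1, -0.39], "twist": [0, 0, 0]}
    - {"delta_pos": [0.08, -1.1, -0.39], "twist": [0, 0, 0]}
    - {"delta_pos": [0.08, -1.1, -0.39], "twist": [0, 0, 0]}
    - {"delta_pos": [0.08, -1.1, -0.39], "twist": [0, 0, 0]}

```text
time_s: 13.47
tool_pos: [0.6065, -0.0742, 0.2391]
eef_rot: [2.393, -2.034, -0.002]
ft_force: [3.4, -4.6, -19.4]
grip_width: 0.0099
```

```bash
python3 ang.py 16
```

```text
13.4667 [ 0.60652436 -0.07416738  0.23906487] [  3.36771218  -4.57099597 -19.39595525] [-0.73 -0.04 -0.08] 0.009899318082545364 [-0.24  0.18  1.63 -0.    1.33  1.17]
scene 4891 3862 angle 60.51 n_y -0.005 hinge-dist 0.0024
wrist 113087 111546 angle 60.4 n_y -0.004 hinge-dist 0.0026
top 3206 2643 angle 60.01 n_y -0.002 hinge-dist 0.0042
```

Request:
play_rows:
  commands:
    - {"delta_pos": [0.03, 0, 0.08], "twist": [0, 0, 0]}
    - {"delta_pos": [0.05, 0, 0.16], "twist": [0, 0, 0]}
    - {"delta_pos": [0.05, 0, 0.16], "twist": [0, 0, 0]}
    - {"delta_pos": [0.05, 0, 0.16], "twist": [0, 0, 0]}
    - {"delta_pos": [0.05, 0, 0.16], "twist": [0, 0, 0]}

```text
time_s: 14.03
tool_pos: [0.607, -0.0742, 0.2392]
eef_rot: [-2.394, 2.034, 0.002]
ft_force: [1.5, -0.7, -17.5]
grip_width: 0.0101
```

```bash
python3 ang.py 17
```

```text
14.0333 [ 0.60701662 -0.0741507   0.23924211] [  1.51546146  -0.74090867 -17.54201146] [-0.22  0.26 -0.12] 0.010075310096617203 [-0.24  0.18  1.63  0.    1.33  1.17]
scene 4831 3660 angle 60.13 n_y -0.004 hinge-dist 0.0031
wrist 112621 111098 angle 60.56 n_y -0.004 hinge-dist 0.0026
top 3091 2553 angle 60.17 n_y -0.001 hinge-dist 0.0042
```

Request:
play_rows:
  commands:
    - {"delta_pos": [0, 0, 0.1], "twist": [0, 0, 0]}
    - {"delta_pos": [0, 0, 0.2], "twist": [0, 0, 0]}
    - {"delta_pos": [0, 0, 0.2], "twist": [0, 0, 0]}
    - {"delta_pos": [0, 0, 0.2], "twist": [0, 0, 0]}
    - {"delta_pos": [0, 0, 0.2], "twist": [0, 0, 0]}
    - {"delta_pos": [0, 0, 0.2], "twist": [0, 0, 0]}

```text
time_s: 14.68
tool_pos: [0.6076, -0.0741, 0.2393]
eef_rot: [-2.393, 2.033, -0.001]
ft_force: [-3.4, 4.4, -6.3]
grip_width: 0.0103
```

```bash
python3 ang.py 18
```

```text
14.6833 [ 0.60760362 -0.07411903  0.23934751] [-3.41535327  4.44660775 -6.26928004] [ 0.41  1.11 -0.1 ] 0.010312884023600104 [-0.24  0.18  1.63  0.    1.33  1.17]
scene 4901 3785 angle 60.93 n_y -0.002 hinge-dist 0.0023
wrist 111993 110481 angle 60.74 n_y -0.004 hinge-dist 0.0026
top 3155 2594 angle 60.39 n_y -0.001 hinge-dist 0.0041
```

View pics/w18.png

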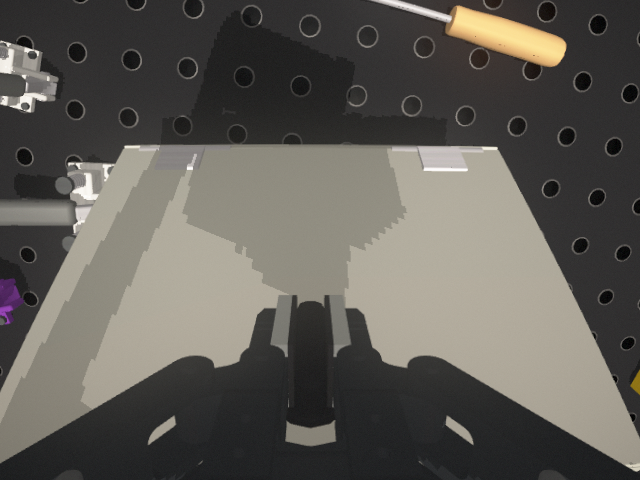

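Request:
play_rows:
  commands:
    - {"delta_pos": [-0.01, 0.1, 0.03], "twist": [0, 0, 0]}
    - {"delta_pos": [-0.02, 0.18, 0.05], "twist": [0, 0, 0]}
    - {"delta_pos": [-0.02, 0.18, 0.05], "twist": [0, 0, 0]}
    - {"delta_pos": [-0.02, 0.18, 0.05], "twist": [0, 0, 0]}
    - {"delta_pos": [-0.02, 0.18, 0.05], "twist": [0, 0, 0]}
    - {"delta_pos": [-0.02, 0.18, 0.05], "twist": [0, 0, 0]}
    - {"delta_pos": [-0.02, 0.18, 0.05], "twist": [0, 0, 0]}
    - {"delta_pos": [-0.02, 0.18, 0.05], "twist": [0, 0, 0]}

```text
time_s: 15.5
tool_pos: [0.6066, -0.0743, 0.239]
eef_rot: [-2.392, 2.032, -0.004]
ft_force: [-2.9, 4.8, -4.1]
grip_width: 0.0103
```

```bash
python3 ang.py 19
python3 - <<'E'
from h import *
from cell import bot
c=bot.camera("top");P=cloud(c);I=c["img"].astype(int)
cv2.imwrite("pics/tc19.png",cv2.resize(c["img"][190:330,140:400,::-1],None,fx=3,fy=3))
E
```

```text
15.5 [ 0.60660257 -0.07430073  0.23899134] [-2.86266593  4.80808593 -4.13449427] [ 0.62  0.72 -0.15] 0.010349729742353517 [-0.24  0.18  1.64  0.    1.32  1.17]
scene 4859 3862 angle 60.47 n_y -0.002 hinge-dist 0.0024
wrist 112310 110769 angle 60.36 n_y -0.004 hinge-dist 0.0026
top 3173 2610 angle 60.0 n_y -0.001 hinge-dist 0.0041
```

View pics/tc19.png

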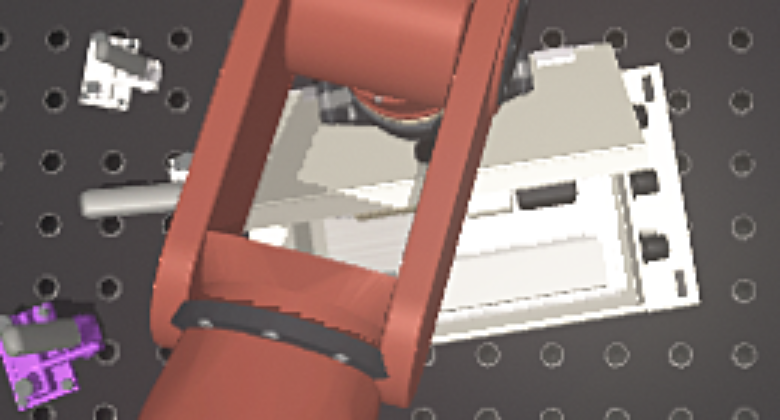

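View pics/s19.png

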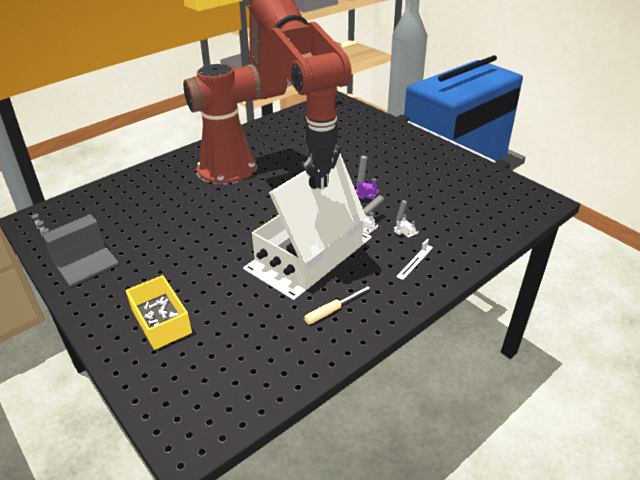

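Request:
play_rows:
  commands:
    - {"delta_pos": [-0.03, 0.08, 0.02], "twist": [0, 0, 0]}
    - {"delta_pos": [-0.03, 0.08, 0.02], "twist": [0, 0, 0]}
    - {"delta_pos": [-0.03, 0.08, 0.02], "twist": [0, 0, 0]}
    - {"delta_pos": [-0.03, 0.08, 0.02], "twist": [0, 0, 0]}
    - {"delta_pos": [-0.03, 0.08, 0.02], "twist": [0, 0, 0]}
    - {"delta_pos": [-0.03, 0.08, 0.02], "twist": [0, 0, 0]}
    - {"delta_pos": [-0.03, 0.08, 0.02], "twist": [0, 0, 0]}
    - {"delta_pos": [-0.03, 0.08, 0.02], "twist": [0, 0, 0]}
    - {"delta_pos": [-0.03, 0.08, 0.02], "twist": [0, 0, 0]}
    - {"delta_pos": [-0.03, 0.08, 0.02], "twist": [0, 0, 0]}

```text
time_s: 16.53
tool_pos: [0.606, -0.0744, 0.2388]
eef_rot: [-2.391, 2.033, -0.005]
ft_force: [-1.5, 4.9, -2.5]
grip_width: 0.0102
```

```bash
python3 ang.py 20
python3 - <<'E'
from h import *
a=pickle.load(open("c0.pkl","rb"))
for n,boxes in {"top":[(345,200,378,296),(465,235,522,316),(175,150,255,184),(285,160,376,184)],"scene":[(245,260,305,297),(395,235,435,280)]}.items():
    A=cv2.cvtColor(a[n]["img"],cv2.COLOR_RGB2GRAY).astype(np.float32)
    B=cv2.imread(f"pics/{n[0]}20.png",0).astype(np.float32)
    for x0,y0,x1,y1 in boxes:
        print(n,(x0,y0),np.round(cv2.phaseCorrelate(A[y0:y1,x0:x1],B[y0:y1,x0:x1]),2))
# lever slope
from cell import bot
c=bot.camera("top");P=cloud(c)
print([P[257,u].round(3).tolist() for u in range(166,198,4)])
E
```

```text
16.5333 [ 0.60603522 -0.07437195  0.23882689] [-1.4521633   4.92770425 -2.50515632] [ 0.71  0.45 -0.06] 0.010212683172096 [-0.24  0.17  1.64  0.    1.32  1.17]
scene 4869 3777 angle 60.12 n_y -0.003 hinge-dist 0.0025
wrist 112607 111069 angle 60.15 n_y -0.004 hinge-dist 0.0026
top 3229 2655 angle 59.79 n_y -0.001 hinge-dist 0.0041Traceback (most recent call last):
  File "<stdin>", line 7, in <module>
    return _wrapfunc(a, 'round', decimals=decimals, out=out)
    return _wrapit(obj, method, *args, **kwds)
    conv = _array_converter(obj)
ValueError: setting an array element with a sequence. The requested array has an inhomogeneous shape after 1 dimensions. The detected shape was (2,) + inhomogeneous part.
```

Run:
```python
from h import *
a=pickle.load(open("c0.pkl","rb"))
for n,boxes in {"top":[(345,200,378,296),(465,235,522,316),(175,150,255,184),(285,160,376,184)],"scene":[(245,260,305,297),(395,235,435,280)]}.items():
    A=cv2.cvtColor(a[n]["img"],cv2.COLOR_RGB2GRAY).astype(np.float32)
    B=cv2.imread(f"pics/{n[0]}20.png",0).astype(np.float32)
    for x0,y0,x1,y1 in boxes:
        r=cv2.phaseCorrelate(A[y0:y1,x0:x1],B[y0:y1,x0:x1]);print(n,(x0,y0),np.round(r[0],2),round(r[1],2))
from cell import bot
c=bot.camera("top");P=cloud(c)
print([P[257,u].round(3).tolist() for u in range(166,198,4)], bot.observe()["grip_width"])
```

```text
top (345, 200) [-0.03  0.07] 0.94
top (465, 235) [0.02 0.57] 0.96
top (175, 150) [0.62 0.1 ] 0.35
top (285, 160) [0.01 0.21] 0.89
scene (245, 260) [0.01 0.04] 1.0
scene (395, 235) [0.06 0.48] 0.98
[[0.568, 0.226, -0.0], [0.561, 0.196, 0.071], [0.562, 0.189, 0.064], [0.562, 0.179, 0.067], [0.562, 0.171, 0.064], [0.562, 0.162, 0.063], [0.562, 0.152, 0.066], [0.562, 0.144, 0.061]] 0.010054896405019156
```

Run:
```python
from cell import bot
print(bot.close_job());
```

```text
the job is handed in; nothing more can be done
None
```

The clamp is locked and the cover is held open at about 60 degrees by its knob. I handed the job in at about 16.6 s with the fingers still gripping.

- **Clamp:** I pushed the larger silver clamp's lever down with the shut fingers until it stayed down by itself. In later pictures its grip lies 7–9 degrees above level (home is 7), and it had not moved at the last look.
- **Cover:** The last three camera measurements gave 60.1, 60.2 and 59.8 degrees. The grip was 50 N at 10 mm opening, and the wrist force at the end was under 6 N. While trimming the angle I had pulled up with about 19 N for a moment, and eased it off.
- **Enclosure:** Compared with the first pictures it moved less than 0.1 pixel, so it has not shifted.
- **Loose things:** The arm never went near them. The image comparison was less clean here: up to 0.6 pixel (about 1 mm) at the parts bin and door stay, and one door-stay match was weak. I take this as image noise rather than movement, but did not confirm it.
- **Disagreement:** The fingertips measured about 25 mm farther back along the tool than stated. Camera depth and the contact with the lever agreed on this, so I used the measured position for the grasp.

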